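# Make up the bead-mill carrier

## Task

Make the bead-mill carrier ready for a run: stand every grinding vial in a well of its own, set the cover down over them so that its hinge knuckle comes between the two on the carrier, and push the hinge pin fully home through all three knuckles. Then hook the latch's loop behind the lip of the keeper on the cover and press the red lever down past its dead point until it stays shut. Leave the other things on the bench where they are.

Things in the scene. Friction and masses are not known exactly. Their poses are not given: they have to be found in the camera images.
- carrier: Fixed vial carrier: dark base 126 (x) x 152 (y) mm, ledge all round at height 34, on it a bright well block 108 x 136 mm up to height 46 (top edges chamfered 3 mm). Six wells 36 mm across, floor at height 8, centred at x -29, +29 and y -42, 0, +42. Origin: centre of underside, z up. Hinge bracket at the +y end, draw latch at the -y end. Yaw within 0.15
- seat (a point): Where the cover's origin lies when seated: on the carrier's ledge, 34 mm above the carrier's origin, the cover's axes then parallel to the carrier's (hinge knuckle at the hinge bracket)
- hinge (a point): Middle of the hinge axis: x 0, y +118, z +60 mm in the carrier's frame; the axis runs along the carrier's x. Two fixed knuckles (outer diameter 26, bore 13 mm) cover x -31 to -13 and 13 to 31; the cover's knuckle comes down into the gap between them. Beyond x -31 and +31 there is free room above the bench for pushing the pin in
- cover: Loose beige cover with clear window, 0.45 kg, open below: outside 121 (x) x 149 (y) x 50 mm, inside 113 x 141 x 46. Origin: centre of its lower edge, z up. Black handle bar on top: 18 wide (x), 96 long (y), 70 to 82 mm above the origin, open beneath. At +y a tongue with knuckle (20 mm wide along x, bore 13, axis at y +118, z +26); keeper at -y. Starts upright on the bench, left of the carrier
- keeper (a point): On the cover (x 0, y -94.5, z +40): where the loop's bar lies when drawn tight. The keeper is a steel shelf 24 mm wide (x), top at z +37, standing out from the cover's end wall (y -74.5), with an upturned lip at y -97.5 to -101.5 that rises to z +45. The bar drops from above into the groove between wall and lip; the latch then pulls it outward against the lip
- pin: Loose hinge pin, 0.19 kg: steel shank 10 mm thick, 70 mm long, round-nosed; brass head 32 long, 24 wide, 26 high. Origin: on the axis at the shoulder where the shank leaves the head; x points to the tip, the head is at x -32 to 0. Lies level on its head, axis 13 mm above the bench, shank clear of it. Home: shoulder against the outer face of a fixed knuckle; either side will do
- pin_mid (a point): Point on the pin's axis 31 mm from the shoulder towards the tip; it lies at the hinge point when the pin is home
- lever (a joint): Angle of the latch's red lever (rad). 0: shut on its stop, handle pointing along the carrier's -y, 12 degrees below level. Grows as the handle is raised about an axis along the carrier's x; starts at 1.40 to 1.55 and stays where it is left (0.09 N m). With the loop hooked its spring resists (about 4 N at the handle's end) until the dead point at 0.23; press on to the stop, where the spring holds it shut
- lever_pivot (a point): Pivot of the lever: x 0, y -134.5, z +44 mm in the carrier's frame
- lever_end (a point): Outer end of the red handle, 88 mm from the lever's pivot; the handle is 20 mm wide (along the carrier's x), 8 mm thick and covers 22 to 88 mm from the pivot
- bail: The latch's wire loop. Origin: middle of its swivel axis on the lever, which lies along the carrier's x, 22 mm from the lever's pivot, and moves with the lever
- loop_bar (a point): Middle of the loop's end bar, 69 mm from the swivel axis. The loop is a U of 6 mm wire, 46 mm wide outside (along the carrier's x), sprung to stretch a few mm. It starts upright, near the cover side of the raised handle; its sides can be pinched from above, outside the handle. Swung over to the cover with the lever raised, the bar falls into the groove a few mm behind the lip and stays by its weight
- vial0: Grinding vial, loose, 0.12 kg: upright steel cylinder 32 mm in diameter, 68 mm high, with a teal cap on its top 20 mm. Origin: centre of its underside. Starts standing on the bench right of the carrier; in a well it stands 30 mm proud of the well's mouth. May be absent
- vial1: Grinding vial, loose, 0.12 kg: upright steel cylinder 32 mm in diameter, 68 mm high, with a teal cap on its top 20 mm. Origin: centre of its underside. Starts standing on the bench right of the carrier; in a well it stands 30 mm proud of the well's mouth. May be absent
- vial2: Grinding vial, loose, 0.12 kg: upright steel cylinder 32 mm in diameter, 68 mm high, with a teal cap on its top 20 mm. Origin: centre of its underside. Starts standing on the bench right of the carrier; in a well it stands 30 mm proud of the well's mouth. May be absent
- vial3: Grinding vial, loose, 0.12 kg: upright steel cylinder 32 mm in diameter, 68 mm high, with a teal cap on its top 20 mm. Origin: centre of its underside. Starts standing on the bench right of the carrier; in a well it stands 30 mm proud of the well's mouth. May be absent
- vial4: Grinding vial, loose, 0.12 kg: upright steel cylinder 32 mm in diameter, 68 mm high, with a teal cap on its top 20 mm. Origin: centre of its underside. Starts standing on the bench right of the carrier; in a well it stands 30 mm proud of the well's mouth. May be absent
- tip_box: Bystander: blue pipette-tip box 122 x 84 x 75 mm, origin at the centre of its underside
- tube_rack: Bystander: orange tube rack 200 x 70 x 44 mm, origin at the centre of its underside
- reagent: Bystander: reagent bottle 70 mm in diameter, 140 mm high, amber with a blue cap, origin at the centre of its underside
- beaker: Bystander: glass beaker 80 mm in diameter, 90 mm high, origin at the centre of its underside
- timer: Bystander: white bench timer 66 x 62 x 20 mm, origin at the centre of its underside
- marker: Bystander: marker pen 120 x 14 mm, origin at the centre of its underside
There are look-alikes about, which are no part of the job. There is more than one size of the cover; the job needs the smaller. What is shaped like the vial2 but green is not meant.

How it is judged:
On the way, in this order (a step that is already met when the one before it is completed fails the run):
1. every vial stands in a well of its own ((x of vial0 in the frame of carrier between -0.036 and -0.022 m or x of vial0 in the frame of carrier between 0.022 and 0.036 m) and (y of vial0 in the frame of carrier between -0.049 and -0.035 m or y of vial0 in the frame of carrier between -0.007 and 0.007 m or y of vial0 in the frame of carrier between 0.035 and 0.049 m) and z of each of vial0, vial1, vial2, vial3, vial4 in the frame of carrier below 0.014 m and angle between each of vial0, vial1, vial2, vial3, vial4's own z axis and vertical below 0.15 rad and (x of vial1 in the frame of carrier between -0.036 and -0.022 m or x of vial1 in the frame of carrier between 0.022 and 0.036 m) and (y of vial1 in the frame of carrier between -0.049 and -0.035 m or y of vial1 in the frame of carrier between -0.007 and 0.007 m or y of vial1 in the frame of carrier between 0.035 and 0.049 m) and (x of vial2 in the frame of carrier between -0.036 and -0.022 m or x of vial2 in the frame of carrier between 0.022 and 0.036 m) and (y of vial2 in the frame of carrier between -0.049 and -0.035 m or y of vial2 in the frame of carrier between -0.007 and 0.007 m or y of vial2 in the frame of carrier between 0.035 and 0.049 m) and (x of vial3 in the frame of carrier between -0.036 and -0.022 m or x of vial3 in the frame of carrier between 0.022 and 0.036 m) and (y of vial3 in the frame of carrier between -0.049 and -0.035 m or y of vial3 in the frame of carrier between -0.007 and 0.007 m or y of vial3 in the frame of carrier between 0.035 and 0.049 m) and (x of vial4 in the frame of carrier between -0.036 and -0.022 m or x of vial4 in the frame of carrier between 0.022 and 0.036 m) and (y of vial4 in the frame of carrier between -0.049 and -0.035 m or y of vial4 in the frame of carrier between -0.007 and 0.007 m or y of vial4 in the frame of carrier between 0.035 and 0.049 m)), for 0.2 s.
2. the cover is seated on the carrier over the vials (distance between cover and seat below 0.006 m and angle between cover's own z axis and vertical below 0.05 rad and angle between the y axis of cover and the y axis of carrier, either way round below 0.07 rad and y of keeper in the frame of carrier below -0.05 m), for 0.2 s.
3. the hinge pin is home through all three knuckles (distance between pin_mid and hinge below 0.006 m and angle between the x axis of pin and the x axis of carrier, either way round below 0.12 rad), for 0.2 s.
4. the loop's bar lies in the keeper's groove behind the lip (y of loop_bar in the frame of cover between -0.099 and -0.073 m and z of loop_bar in the frame of cover between 0.034 and 0.0435 m), for 0.2 s.
5. the lever is shut past its dead point with the loop pulling on the keeper (value of joint lever below 0.1 rad and contact force between bail and cover above 3 N), for 0.2 s.
At the end, for the whole second after the job is handed in: Each vial upright on a well's floor, within 7 mm of its centre in x and y; cover within 6 mm of its seat, level to 0.05 rad; pin_mid within 6 mm of the hinge, pin within 0.12 rad of its axis; loop bar in the keeper's groove, pulling over 3 N; lever under 0.1 rad; cover and pin at rest (all of step 1 and all of step 2 and all of step 3 and all of step 4 and all of step 5 and linear speed of each of cover, pin below 0.02 m/s); the robot touches nothing.
It fails at once if a bystander is pushed more than 3 cm from its place (distance of any of tip_box, tube_rack, reagent, beaker, timer, marker from where it was at the start of the episode above 0.03 m).
Of vial0, vial1, vial2, vial3, vial4 only 3 to 5 are there at a start; the rules pass over those that are not, and their reading is None.
At some moment in a run one of pin, cover may be knocked a few centimetres aside while the robot is not near it.
It also fails if it takes over 210 s, if anything falls off the work surface, if the arm or the gripper's body presses on something with over 40 N, if the wrist force passes 120 N, or if a joint passes its speed limit or range.

## Robot

A 6-joint arm with a two-finger parallel gripper is mounted at the origin on the work surface. World frame = base frame: x ahead of the robot, y to its left, z up, the work surface at z = 0. Lengths are in m, angles in rad, forces in N, time in s.
With the tool pointing down it reaches from about 0.35 to 0.975 m from the base axis. Payload 4.9 kg.
Tool frame: the origin (TCP) lies between the finger pads; the fingertips stand 19 mm ahead of it and the grasp point (between the pads) is the TCP; z points along the fingers, y is the line along which they close (so a half turn about z gives the same grasp; the last joint's range is limited). The gripper opens to 85 mm and grips with 20 to 120 N. Pads are 22 mm wide; open, the fingers measure 114 mm over their backs; the gripper's body (76 mm by 85 mm) begins 54 mm behind the grasp point. The pads swing forward as they close: fully open they stand 13 mm farther back than shut.
Start: joints at [-1.382, 0.053, 1.613, -0, 1.476, -0.119], TCP at [0.189, -0.596, 0.25] pointing down, gripper open.
Joint ranges: [-3.01, 3.01], [-1.01, 2.22], [0.06, 2.58], [-1.02, 4.17], [0.09, 2.62], [-3.14, 3.14]. Speed limits (rad/s): [2.57, 2.57, 3.14, 3.14, 3.14, 3.14].

## Interface

Orientations are given as a rotation vector (axis times angle).
In Python, from station import ctrl gives the robot as it stands. The module is installed in compiled form; this text tells all that it offers.
- The arm moves only by the tool servo_tool, never from a script. Its argument "increments" is a list that holds one entry, the list of rows, each a list of 5 numbers: the finger opening in cm, from 0 to 8.54, then the shift along the tool's x, y, z in cm, then the turn about the tool's z in degrees. A call has 1 to 5 rows; each row is the pose to reach, as a shift and turn from the pose commanded when the call began, along the tool's axes at that moment; what a row does not reach only later rows make up. A row lasts 1/10 s, in which the tool goes at most 50 mm and 8.59 degrees, less where a joint would pass 70% of its speed; a pose out of reach is approached as far as the arm can. A call with a gripper value outside its range is refused whole. The fingers move at their own pace and stop on an object; "newtons" is the grip in N (left out, the last holds). Time passes only in rows, so rows that repeat a pose let the fingers close. It gives the time, the measured TCP pose, the force, the opening and the grip force at its end, in the units of the state.
- ctrl.get_obs(): the state, without advancing time (a new reading comes with each control period).
- ctrl.get_image(name): name is "scene" or "top" or "wrist"; returns a dict with "img" (480x640x3 uint8, red, green, blue), "fx", "fy", "cx", "cy" (pixels), "rvec" (rotation vector, rad) and "tvec" (3), from world to camera coordinates, as OpenCV has them; the wrist camera has in their place "mount" (4x4, takes a point from camera to tool coordinates, whose origin is the TCP and whose axes are the flange's). Camera axes: x right, y down, z forward; pixel columns grow to the right and rows downward; lengths in m; the calibration is good to about 2 mm. A picture is of the moment at which its call begins: read the wrist's pose just before it. There is no depth.
- ctrl.finish_job(): hands the job in; it is judged then, once.
The state is a dict: "t": time; "q": joint angles; "dq": joint speeds; "effort": joint torques, N m; "tool_pos": TCP position; "tool_rot": TCP orientation; "contact_force": force on the tool from outside, world axes, zero at the start; "wrist_torque": the same for the moment, N m; "opening": finger opening in m; "grip_force": force on a finger pad.
Only numpy, scipy, OpenCV 4.12 (cv2) and the standard library are available. Lean on these libraries where they do the work, as an engineer would, in place of code of your own. Each camera call takes 0.05 s, during which the arm holds its last target. There are 200 camera calls.

## Working session

There is one attempt and no reset: what is moved stays moved. The work goes in short steps, Python scripts to look and compute and a tool call to move; the robot and the scene stay as the last step left them, time stands still between calls to the robot, and variables do not carry over. Pictures are saved under pics/ and viewed, at most 14 in all, crops included, and the job is handed in when it is done.

Besides the shell and the picture viewer there is one more tool, called after ">>>" by a JSON object that holds its "op" and its "data". servo_tool: Moves the arm, as the interface text tells. Its arguments: {"type":"object","properties":{"increments":{"type":"array"},"newtons":{"type":"number"}},"required":["increments"]}

```bash
mkdir -p pics; cat > h.py <<'E'
import numpy as np, cv2
from scipy.spatial.transform import Rotation as R
from station import ctrl
def cam(name):
    o=ctrl.get_obs(); d=ctrl.get_image(name)
    K=np.array([[d['fx'],0,d['cx']],[0,d['fy'],d['cy']],[0,0,1.]])
    if name=='wrist':
        T=np.eye(4); T[:3,:3]=R.from_rotvec(o['tool_rot']).as_matrix(); T[:3,3]=o['tool_pos']
        M=T@np.array(d['mount']); Rc=M[:3,:3]; c=M[:3,3]
    else:
        Rw=R.from_rotvec(np.array(d['rvec']).ravel()).as_matrix(); Rc=Rw.T; c=-Rc@np.array(d['tvec']).ravel()
    return d['img'],K,Rc,c
def save(name,fn):
    v=cam(name); cv2.imwrite('pics/%s.png'%fn,v[0][:,:,::-1]); np.savez('pics/%s.npz'%fn,img=v[0],K=v[1],Rc=v[2],c=v[3]); return v
def load(fn):
    z=np.load('pics/%s.npz'%fn); return z['img'],z['K'],z['Rc'],z['c']
def ray(v,u):
    d=v[2]@np.linalg.solve(v[1],[u[0],u[1],1.]); return v[3],d/np.linalg.norm(d)
def onz(v,u,z):
    c,d=ray(v,u); return c+d*(z-c[2])/d[2]
def proj(v,P):
    p=(np.atleast_2d(P)-v[3])@v[2]; q=p@v[1].T; return q[:,:2]/q[:,2:]
def blobs(mask,amin=60):
    n,l,s,c=cv2.connectedComponentsWithStats(mask.astype(np.uint8)); return [(c[i].round(1).tolist(),s[i].tolist()) for i in range(1,n) if s[i,4]>amin]
def move(p,yaw=None):
    "tool shift in cm to reach world point p and turn (deg)"
    o=ctrl.get_obs(); Rt=R.from_rotvec(o['tool_rot']).as_matrix()
    return (Rt.T@(np.array(p)-o['tool_pos'])*100).round(2)
def st():
    o=ctrl.get_obs(); Rt=R.from_rotvec(o['tool_rot']).as_matrix()
    print('t',o['t'],'pos',np.round(o['tool_pos'],4),'R',Rt.round(3).tolist(),'F',np.round(o['contact_force'],1),'open',o['opening'],'grip',o['grip_force'],'q',np.round(o['q'],2))
E
python3 - <<'E'
from h import *
st()
for n in('scene','top'):
    v=save(n,n+'0'); print(n,v[3].round(3),v[2].round(2).tolist(),v[1][0,0])
print(np.array(ctrl.get_image('wrist')['mount']).round(3).tolist())
E
```

```text
t 0.0 pos [ 0.1892 -0.595   0.2491] R [[0.953, 0.303, -0.0], [0.303, -0.953, 0.002], [0.0, -0.002, -1.0]] F [-0.5  0.9 -0.2] open 0.08547576574395783 grip 0.0 q [-1.38  0.05  1.61 -0.    1.48 -0.12]
scene [ 1.204 -0.707  0.878] [[0.77, 0.39, -0.51], [0.64, -0.48, 0.6], [-0.02, -0.79, -0.62]] 527.4280880424094
top [0.233 0.07  1.572] [[0.02, -0.98, 0.22], [-1.0, -0.02, 0.0], [0.0, -0.22, -0.98]] 600.863680995408
[[0.001, -0.959, -0.284, 0.071], [1.0, 0.001, 0.0, -0.0], [0.0, -0.284, 0.959, -0.123], [0.0, 0.0, 0.0, 1.0]]
```

View pics/scene0.png

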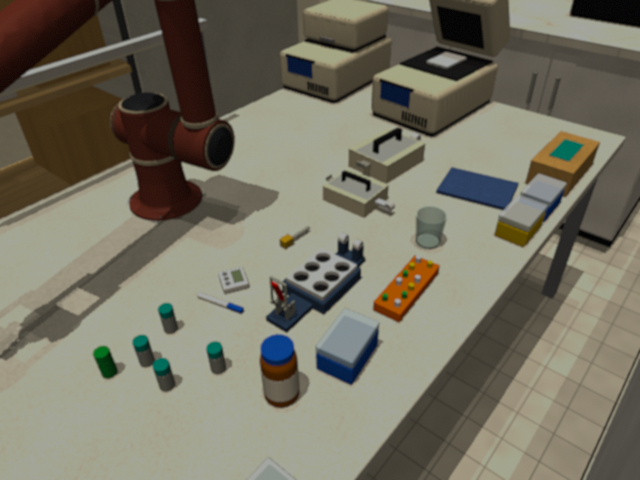

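View pics/top0.png

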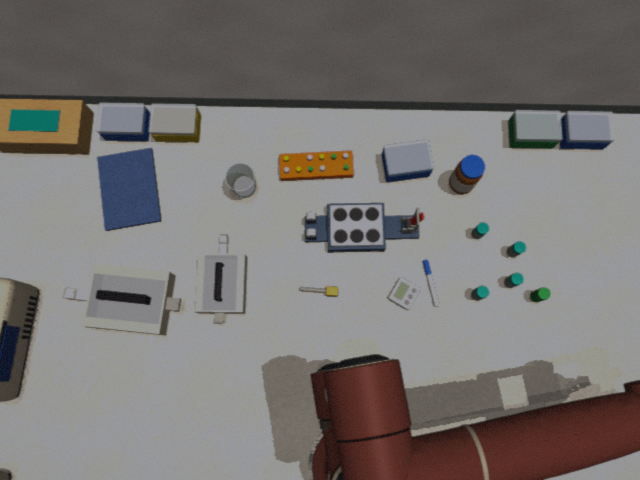

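The top view shows four teal vials at (481,230), (517,248), (515,280) and (481,293), with the green decoy at (541,294). The carrier is at (357,228), with its hinge on the left (+y) and latch on the right. The small cover is at (220,283) with its knuckle toward +x, and the pin is at (320,291) with its head toward -y.

```bash
python3 - <<'E'
from h import *
v=load('top0'); hsv=cv2.cvtColor(v[0],cv2.COLOR_RGB2HSV)
H,S,V=[hsv[:,:,i] for i in range(3)]
teal=(H>78)&(H<98)&(S>130)&(V>60)
for c,s in blobs(teal,30): print('teal',c,s[4],onz(v,c,.065).round(4))
y=(H>18)&(H<32)&(S>140)
for c,s in blobs(y,20): print('yel',c,s[4],onz(v,c,.02).round(4))
for n,u,z in[('carrier',(357,228),.046),('hinge1',(311,217),.07),('hinge2',(311,233),.07),('lever',(418,215),.1),('cover handle',(219,283),.1),('cover knuck',(223,240),.03),('cover keeper',(219,317),.04)]: print(n,onz(v,u,z).round(3))
dark=(V<90)
m=dark.copy(); m[:200]=0;m[256:]=0;m[:,:325]=0;m[:,390:]=0
for c,s in blobs(m,40): print('dark',c,s,onz(v,c,.046).round(4))
E
```

```text
teal [33.8, 120.1] 965 [0.8639 0.87   0.065 ]
teal [482.1, 228.1] 102 [ 0.5897 -0.3204  0.065 ]
teal [519.1, 247.0] 103 [ 0.5418 -0.4132  0.065 ]
teal [516.5, 278.5] 113 [ 0.4604 -0.4025  0.065 ]
teal [482.1, 291.6] 113 [ 0.4255 -0.3142  0.065 ]
yel [180.4, 134.7] 335 [0.8479 0.4869 0.02  ]
yel [321.5, 156.2] 32 [0.7932 0.0983 0.02  ]
yel [285.7, 157.9] 35 [0.7864 0.1956 0.02  ]
yel [298.3, 168.6] 33 [0.7565 0.1604 0.02  ]
yel [331.5, 291.0] 94 [0.4255 0.0645 0.02  ]
carrier [0.588 0.001 0.046]
hinge1 [0.609 0.121 0.07 ]
hinge2 [0.567 0.12  0.07 ]
lever [ 0.612 -0.15   0.1  ]
cover handle [0.43  0.342 0.1  ]
cover knuck [0.553 0.351 0.03 ]
cover keeper [0.352 0.348 0.04 ]
dark [345.6, 241.3] [325, 205, 60, 48, 484] [0.5522 0.0303 0.046 ]
dark [339.8, 214.3] [334, 208, 13, 13, 133] [0.6242 0.0464 0.046 ]
dark [355.6, 214.1] [349, 208, 14, 13, 133] [0.6255 0.005  0.046 ]
dark [371.8, 213.7] [366, 208, 13, 13, 132] [ 0.6274 -0.0374  0.046 ]
dark [386.0, 226.8] [383, 215, 7, 25, 120] [ 0.5928 -0.0746  0.046 ]
dark [372.5, 235.2] [366, 229, 14, 13, 136] [ 0.5697 -0.0394  0.046 ]
dark [340.2, 235.9] [334, 230, 13, 13, 138] [0.5663 0.0445 0.046 ]
dark [356.3, 235.7] [350, 230, 13, 13, 134] [0.5676 0.0027 0.046 ]
```

>>> {"op": "servo_tool", "data": {"increments": [[[8.5,36.8,-13,-8,0],[8.5,36.8,-13,-8,0],[8.5,36.8,-13,-8,0],[8.5,36.8,-13,-8,0],[8.5,36.8,-13,-8,0]]]}}

```text
t: 0.65
tool_pos: [0.3859, -0.4464, 0.3006]
tool_rot: [-3.104, -0.481, 0.0]
contact_force: [0.2, -1.3, 0.1]
opening: 0.0848
grip_force: 0.0
```

```bash
cat >> h.py <<'E'
def go(p,hd=None):
    "prints tool shift cm and turn deg to reach p, tool-x heading hd (deg)"
    o=ctrl.get_obs(); Rt=R.from_rotvec(o['tool_rot']).as_matrix(); h=np.degrees(np.arctan2(Rt[1,0],Rt[0,0]))
    print('go',move(p),'turn',None if hd is None else round((h-hd+180)%360-180,2),'| t',round(o['t'],2),'at',np.round(o['tool_pos'],4),'hd',round(h,2),'F',np.round(o['contact_force'],1),'op',round(o['opening'],4),'grip',round(o['grip_force'],1))
E
python3 -c "
from h import *
go([.5,-.36,.33],90);st()"
```

```text
go [13.49 -4.78 -2.94] turn -72.39 | t 0.65 at [ 0.3859 -0.4464  0.3006] hd 17.61 F [ 0.2 -1.3  0.1] op 0.0848 grip 0.0
t 0.65 pos [ 0.3859 -0.4464  0.3006] R [[0.953, 0.303, -0.0], [0.303, -0.953, 0.0], [-0.0, -0.0, -1.0]] F [ 0.2 -1.3  0.1] open 0.0848080582869127 grip 0.0 q [-0.98 -0.05  1.64  0.    1.56  0.28]
```

>>> {"op": "servo_tool", "data": {"increments": [[[8.5,13.5,-4.8,-2.9,-42],[8.5,13.5,-4.8,-2.9,-42],[8.5,13.5,-4.8,-2.9,-42],[8.5,13.5,-4.8,-2.9,-42],[8.5,13.5,-4.8,-2.9,-42]]]}}

```text
t: 1.15
tool_pos: [0.5001, -0.3599, 0.3295]
tool_rot: [2.719, 1.574, -0.0]
contact_force: [-0.5, 0.0, 0.2]
opening: 0.0848
grip_force: 0.0
```

>>> {"op": "servo_tool", "data": {"increments": [[[8.5,0,0,0,-30.4],[8.5,0,0,0,-30.4],[8.5,0,0,0,-30.4],[8.5,0,0,0,-30.4],[8.5,0,0,0,-30.4]]]}}

```text
t: 1.65
tool_pos: [0.4987, -0.3611, 0.329]
tool_rot: [-2.22, -2.221, 0.0]
contact_force: [0.1, -0.9, -0.2]
opening: 0.0848
grip_force: 0.0
```

```bash
cat >> h.py <<'E'
def masks(v):
    hsv=cv2.cvtColor(v[0],cv2.COLOR_RGB2HSV); return [hsv[:,:,i].astype(int) for i in range(3)]
E
python3 - <<'E'
from h import *
go([.5,-.36,.33],90)
v=save('wrist','w1'); H,S,V=masks(v)
teal=(H>78)&(H<98)&(S>130)&(V>50)
for c,s in blobs(teal,60): print('teal',c,s,onz(v,c,.062).round(4))
E
```

```text
go [ 0.11  0.13 -0.1 ] turn 0.02 | t 1.65 at [ 0.4987 -0.3611  0.329 ] hd 90.02 F [ 0.1 -0.9 -0.2] op 0.0848 grip 0.0
teal [250.5, 159.4] [236, 145, 30, 30, 675] [ 0.4277 -0.3145  0.062 ]
teal [405.2, 165.7] [391, 151, 30, 30, 680] [ 0.5932 -0.321   0.062 ]
teal [285.0, 239.6] [272, 227, 27, 26, 558] [ 0.4625 -0.4037  0.062 ]
teal [357.1, 248.6] [344, 236, 27, 26, 552] [ 0.5448 -0.4143  0.062 ]
```

View pics/w1.png

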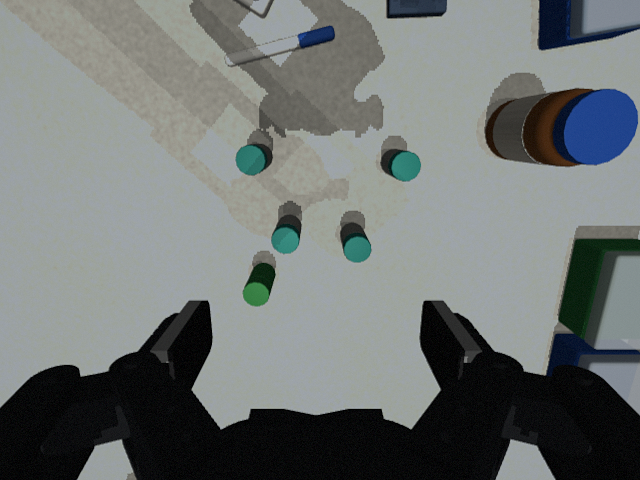

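The wrist view shows the four teal caps at (250,159), (405,166), (285,240) and (357,249). The green decoy is at (257,292), well clear of the grasps.

>>> {"op": "servo_tool", "data": {"increments": [[[8.5,4.1,9.3,15,0],[8.5,4.1,9.3,15,0],[8.5,4.1,9.3,15,0],[8.5,4.1,9.3,15,0],[8.5,4.1,9.3,15,0]]], "newtons": 40}}

```text
t: 2.2
tool_pos: [0.5905, -0.3172, 0.1728]
tool_rot: [-2.213, -2.215, 0.002]
contact_force: [-0.5, 0.6, -0.5]
opening: 0.085
grip_force: 0.0
```

>>> {"op": "servo_tool", "data": {"increments": [[[8.5,0,0,5,0],[8.5,0,0,10,0],[8.5,0,0,11.8,0],[8.5,0,0,11.8,0],[8.5,0,0,11.8,0]]]}}

```text
t: 2.7
tool_pos: [0.5929, -0.3215, 0.0642]
tool_rot: [2.219, 2.219, 0.001]
contact_force: [0.2, -0.2, 0.4]
opening: 0.0851
grip_force: 0.0
```

```bash
python3 - <<'E'
from h import *
go([.5917,-.3205,.061],90)
E
```

```text
go [ 0.1  -0.12  0.32] turn -0.01 | t 2.7 at [ 0.5929 -0.3215  0.0642] hd 89.99 F [ 0.2 -0.2  0.4] op 0.0851 grip 0.0
```

>>> {"op": "servo_tool", "data": {"increments": [[[2.5,0,0,0,0],[2.5,0,0,0,0],[2.5,0,0,0,0],[2.5,0,0,0,0],[2.5,0,0,0,0]]]}}

```text
t: 3.2
tool_pos: [0.5925, -0.3207, 0.063]
tool_rot: [2.219, 2.221, 0.001]
contact_force: [0.1, -0.6, 4.9]
opening: 0.0306
grip_force: 39.3
```

>>> {"op": "servo_tool", "data": {"increments": [[[2.5,0,0,-5,0],[2.5,0,0,-10,0],[2.5,0,0,-15,0],[2.5,4,0,-19.7,0],[2.5,9,0,-19.7,0]]]}}

```text
t: 3.7
tool_pos: [0.5937, -0.2407, 0.2643]
tool_rot: [2.217, 2.21, 0.004]
contact_force: [1.6, 0.8, -1.5]
opening: 0.0307
grip_force: 40.3
```

>>> {"op": "servo_tool", "data": {"increments": [[[2.5,5,0.2,0,0],[2.5,10,0.4,0,0],[2.5,15,0.5,0,0],[2.5,19,0.5,0,0],[2.5,19,0.5,0,0]]]}}

```text
t: 4.2
tool_pos: [0.5959, -0.0437, 0.2564]
tool_rot: [-2.212, -2.227, -0.001]
contact_force: [-0.8, -0.6, -1.0]
opening: 0.0306
grip_force: 40.3
```

```bash
python3 - <<'E'
from h import *
go([.597,-.04,.26],90)
v=save('wrist','w2')
E
```

```text
go [ 0.37  0.11 -0.36] turn 0.37 | t 4.2 at [ 0.5959 -0.0437  0.2564] hd 90.37 F [-0.8 -0.6 -1. ] op 0.0306 grip 40.3
```

View pics/w2.png

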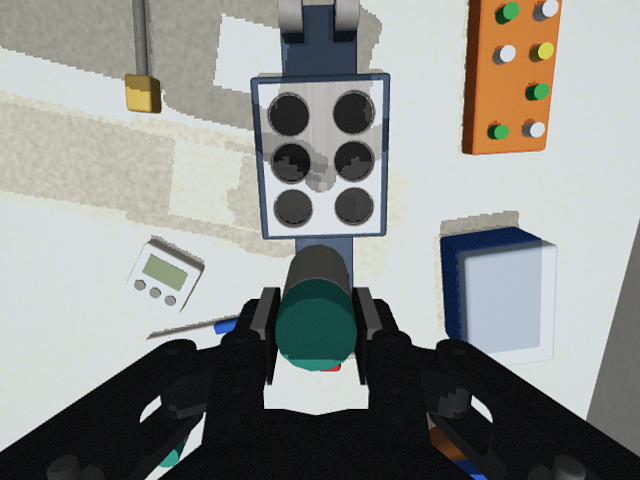

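Carrier's wells are visible as ellipses at (289,115), (354,112), (290,162), (354,160), (293,208) and (354,206). The vial is centred in the grip, with its cap at (317,325).

```bash
cat >> h.py <<'E'
def carrier(v,verbose=1):
    g=v[0].min(axis=2); roi=np.zeros_like(g); roi[:]=255
    m=(cv2.medianBlur(g,3)<95).astype(np.uint8)
    W=[]
    cs,_=cv2.findContours(m,cv2.RETR_LIST,cv2.CHAIN_APPROX_NONE)
    for c in cs:
        a=cv2.contourArea(c)
        if 500<a<3000 and len(c)>20:
            e=cv2.fitEllipse(cv2.convexHull(c))
            P=onz(v,e[0],.046)
            if abs(P[0]-.597)<.07 and abs(P[1])<.08:
                W.append(P[:2]); verbose and print('well',np.round(e[0],1),np.round(e[1],1),P.round(4))
    return np.array(W)
def fit(W,x0=(.597,.003,.04)):
    from scipy.optimize import least_squares
    N=np.array([[x,y] for x in(-.029,.029) for y in(-.042,0,.042)])
    def pred(p): c,s=np.cos(p[2]),np.sin(p[2]); return N@np.array([[c,s],[-s,c]])+p[:2]
    def f(p):
        Q=pred(p); return np.concatenate([w-Q[np.argmin(((Q-w)**2).sum(1))] for w in W])
    r=least_squares(f,x0,loss='soft_l1',f_scale=.002); print('carrier',r.x.round(4),'res mm',(r.fun*1e3).round(1)); return r.x
def C(p,xyz):
    c,s=np.cos(p[2]),np.sin(p[2]); return np.array([p[0]+c*xyz[0]-s*xyz[1],p[1]+s*xyz[0]+c*xyz[1],xyz[2]])
E
python3 - <<'E'
from h import *
v=load('w2'); W=carrier(v); p=fit(W)
H,S,V=masks(v)
t=(H>78)&(H<98)&(S>100)&(V>80); t[:270]=0;t[380:]=0
print(blobs(t,500),v[3])
for c,s in blobs(t,500): print(onz(v,c,.256+.005))
for xy in [(-.029,.042),(.029,.042),(-.029,-.042),(.029,-.042)]: print(C(p,(*xy,0)).round(4))
E
```

```text
well [292.7 208. ] [36.9 37.7] [ 0.5726 -0.0382  0.046 ]
well [353.7 206.1] [36.8 37.9] [ 0.6303 -0.036   0.046 ]
well [290.5 162.6] [39.2 40.5] [0.571  0.0039 0.046 ]
well [353.7 160.8] [39.5 39.8] [0.6288 0.0059 0.046 ]
well [288.1 114.4] [39.6 42.9] [0.5695 0.0455 0.046 ]
well [353.4 112. ] [40.1 43.8] [0.6269 0.048  0.046 ]
carrier [0.5999 0.0048 0.039 ] res mm [ 0.1  0.  -0.1  0.   0.1  0.2 -0.1 -0.1  0.2 -0.1 -0.3  0. ]
[] [0.59433839 0.02828255 0.37974479]
[0.5692 0.0457 0.    ]
[0.6272 0.0479 0.    ]
[ 0.5725 -0.0383  0.    ]
[ 0.6305 -0.036   0.    ]
```

```bash
python3 - <<'E'
from h import *
v=load('w2'); H,S,V=masks(v)
t=(H>78)&(H<98)&(S>100)&(V>40); t[:270]=0;t[385:]=0
for c,s in blobs(t,500):
    print(c,s,onz(v,c,.256+.005)); 
print(v[0][330,317],v[0][365,317])
go([.6272,.0479,.26],92.2)
E
```

```text
[315.6, 325.2] [275, 279, 82, 92, 5961] [ 0.59463183 -0.03962552  0.261     ]
[23 73 65] [ 46 132 119]
go [ 9.38  3.15 -0.36] turn -1.93 | t 4.25 at [ 0.5961 -0.046   0.2565] hd 90.27 F [-0.2  0.3 -2. ] op 0.0314 grip 40.3
```

>>> {"op": "servo_tool", "data": {"increments": [[[2.5,4.5,1.5,0,-1.9],[2.5,9.4,3.1,0,-1.9],[2.5,9.4,3.1,4,-1.9],[2.5,9.4,3.1,4,-1.9],[2.5,9.4,3.1,4,-1.9]]]}}

```text
t: 4.75
tool_pos: [0.6266, 0.0444, 0.2155]
tool_rot: [-2.183, -2.255, 0.005]
contact_force: [0.4, -0.2, 0.5]
opening: 0.0309
grip_force: 40.2
```

>>> {"op": "servo_tool", "data": {"increments": [[[2.5,0,0,0,0],[2.5,0,0,0,0],[2.5,0,0,0,0]]]}}

```text
t: 5.05
tool_pos: [0.6282, 0.0447, 0.219]
tool_rot: [2.184, 2.256, 0.003]
contact_force: [0.2, 0.4, -1.3]
opening: 0.0306
grip_force: 40.2
```

```bash
cat >> h.py <<'E'
def cap(v,dz=.005):
    "centre of the held vial's cap top, minus TCP"
    H,S,V=masks(v); t=((H>78)&(H<98)&(S>100)&(V>40)).astype(np.uint8); t[:240]=0;t[390:]=0
    n,l,s,c=cv2.connectedComponentsWithStats(t); i=1+np.argmax(s[1:,4]); x,y,w,h,a=s[i]; u=(x+w/2,y+h-w/2)
    o=ctrl.get_obs()['tool_pos']; print('cap',u,w,h,(onz(v,u,o[2]+dz)-o).round(4))
E
python3 - <<'E'
from h import *
go([.6272,.0479,.22],92.2)
v=save('wrist','w3'); go([.6272,.0479,.22],92.2)
cap(v); W=carrier(v);
if len(W): fit(W)
E
```

```text
go [ 0.32 -0.09 -0.1 ] turn -0.34 | t 5.05 at [0.6282 0.0447 0.219 ] hd 91.86 F [ 0.2  0.4 -1.3] op 0.0306 grip 40.2
go [ 0.3  -0.08 -0.13] turn -0.32 | t 5.1 at [0.6281 0.0449 0.2187] hd 91.88 F [-0.  -0.  -1.8] op 0.0305 grip 40.2
cap (np.float64(316.0), np.float64(331.0)) 82 93 [-0.001   0.0015  0.005 ]
well [250.5 265.4] [37.  41.1] [0.5713 0.0042 0.046 ]
well [247.6 219.3] [40.1 42.1] [0.5696 0.0458 0.046 ]
well [315.8 218.5] [41.5 41.8] [0.6274 0.0484 0.046 ]
carrier [0.6002 0.0052 0.0417] res mm [-0.   0.1  0.1 -0.1 -0.1 -0. ]
```

>>> {"op": "servo_tool", "data": {"increments": [[[2.5,0.2,0,4,0],[2.5,0.2,0,8,0],[2.5,0.2,0,10,0],[2.5,0.2,0,10,0],[2.5,0.2,0,10,0]]]}}

```text
t: 5.6
tool_pos: [0.6279, 0.0475, 0.1181]
tool_rot: [2.183, 2.258, 0.001]
contact_force: [-0.7, -0.3, 0.1]
opening: 0.0308
grip_force: 40.3
```

>>> {"op": "servo_tool", "data": {"increments": [[[2.5,0,0,1,0],[2.5,0,0,2,0],[2.5,0,0,3,0],[2.5,0,0,3.5,0],[2.5,0,0,3.5,0]]]}}

```text
t: 6.1
tool_pos: [0.6266, 0.0477, 0.0808]
tool_rot: [-2.182, -2.257, 0.002]
contact_force: [-0.8, 0.4, -1.1]
opening: 0.0308
grip_force: 42.0
```

```bash
python3 - <<'E'
from h import *
go([.6284,.0469,.072],92.2)
E
```

```text
go [-0.08  0.18  0.88] turn -0.26 | t 6.1 at [0.6266 0.0477 0.0808] hd 91.94 F [-0.8  0.4 -1.1] op 0.0308 grip 42.0
```

>>> {"op": "servo_tool", "data": {"increments": [[[2.5,0,0.1,0.7,0],[2.5,0,0.1,0.7,0],[5,0,0.1,0.7,0],[5,0,0.1,0.7,0],[5,0,0.1,0.7,0]]]}}

```text
t: 6.6
tool_pos: [0.629, 0.0477, 0.0759]
tool_rot: [2.183, 2.258, 0.001]
contact_force: [-0.7, -0.4, -0.3]
opening: 0.0502
grip_force: 0.0
```

>>> {"op": "servo_tool", "data": {"increments": [[[5,0,0,0,0],[5,0,0,-4,0],[5,0,0,-9,0],[5,0,0,-14,0],[8.5,0,0,-18.5,0]]]}}

```text
t: 7.1
tool_pos: [0.6286, 0.0477, 0.2632]
tool_rot: [2.183, 2.258, 0.002]
contact_force: [0.2, -0.3, 0.7]
opening: 0.0632
grip_force: 0.0
```

```bash
python3 - <<'E'
from h import *
go([.5441,-.4123,.26],90)
E
```

```text
go [-45.68 -10.     0.31] turn 1.93 | t 7.1 at [0.6286 0.0477 0.2632] hd 91.93 F [ 0.2 -0.3  0.7] op 0.0632 grip 0.0
```

>>> {"op": "servo_tool", "data": {"increments": [[[8.5,-45.7,-10,0,0],[8.5,-45.7,-10,0,0],[8.5,-45.7,-10,0,0],[8.5,-45.7,-10,0,0],[8.5,-45.7,-10,0,0]]]}}

```text
t: 7.6
tool_pos: [0.5827, -0.2, 0.2607]
tool_rot: [2.183, 2.258, 0.001]
contact_force: [0.4, -0.1, 0.1]
opening: 0.0849
grip_force: 0.0
```

>>> {"op": "servo_tool", "data": {"increments": [[[8.5,-21.3,-4.7,0,0],[8.5,-21.3,-4.7,0,0],[8.5,-21.3,-4.7,0,0],[8.5,-21.3,-4.7,5,0],[8.5,-21.3,-4.7,10,0]]]}}

```text
t: 8.1
tool_pos: [0.5461, -0.4089, 0.1885]
tool_rot: [2.18, 2.247, -0.001]
contact_force: [0.1, -0.6, -0.0]
opening: 0.0855
grip_force: 0.0
```

```bash
python3 - <<'E'
from h import *
go([.5441,-.4123,.061],92)
E
```

```text
go [-0.23 -0.3  12.75] turn -0.26 | t 8.1 at [ 0.5461 -0.4089  0.1885] hd 91.74 F [ 0.1 -0.6 -0. ] op 0.0855 grip 0.0
```

>>> {"op": "servo_tool", "data": {"increments": [[[8.5,0,0,5,0],[8.5,0,0,10,0],[8.5,0,0,10.2,0],[8.5,0,0,10.2,0],[8.5,0,0,10.2,0]]]}}

```text
t: 8.6
tool_pos: [0.5472, -0.4048, 0.0863]
tool_rot: [2.179, 2.255, 0.0]
contact_force: [0.8, 0.4, 1.2]
opening: 0.0851
grip_force: 0.0
```

>>> {"op": "servo_tool", "data": {"increments": [[[2.5,0,0,0,0],[2.5,0,0,0,0],[2.5,0,0,0,0],[2.5,0,0,0,0],[2.5,0,0,0,0]]]}}

```text
t: 9.1
tool_pos: [0.5458, -0.4038, 0.0836]
tool_rot: [2.182, 2.258, 0.0]
contact_force: [-1.3, 1.1, 5.7]
opening: 0.0272
grip_force: 39.0
```

>>> {"op": "servo_tool", "data": {"increments": [[[2.5,0,0,-5,0],[2.5,0,0,-10,0],[2.5,0,0,-15,0],[2.5,4,0,-19,0],[2.5,9,0,-19,0]]]}}

```text
t: 9.6
tool_pos: [0.5441, -0.3206, 0.279]
tool_rot: [2.179, 2.247, 0.002]
contact_force: [0.7, 0.4, -0.1]
opening: 0.0273
grip_force: 39.8
```

```bash
python3 - <<'E'
from h import *
go([.5702,.0442,.25],92.2)
E
```

```text
go [36.4   3.69  2.66] turn -0.46 | t 9.6 at [ 0.5441 -0.3206  0.279 ] hd 91.74 F [ 0.7  0.4 -0.1] op 0.0273 grip 39.8
```

```bash
python3 - <<'E'
from h import *
go([.5441,-.4060,.085],92.2)
v=save('wrist','w4'); H,S,V=masks(v)
t=(H>78)&(H<98)&(S>130)&(V>40)
print(blobs(t,60))
E
```

```text
go [-8.39 -0.44 19.46] turn -0.46 | t 9.6 at [ 0.5441 -0.3206  0.279 ] hd 91.74 F [ 0.7  0.4 -0.1] op 0.0273 grip 39.8
[([193.8, 200.4], [177, 183, 36, 35, 895]), ([233.8, 285.4], [218, 269, 32, 33, 787]), ([315.7, 321.3], [284, 281, 65, 79, 4080])]
```

View pics/w4.png

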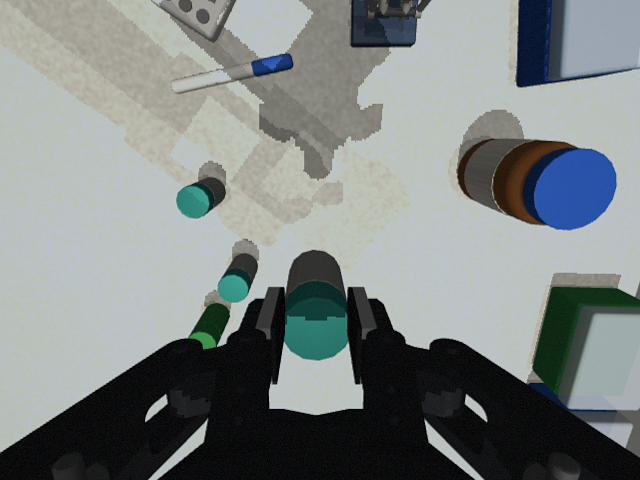

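Vial is held upright but only at its top, with its cap at (316,320). I'll set it down and regrip it lower.

>>> {"op": "servo_tool", "data": {"increments": [[[2.5,0,0,5,0],[2.5,0,0,10,0],[2.5,0,0,15,0],[2.5,0,0,18,0],[2.5,0,0,18,0]]]}}

```text
t: 10.15
tool_pos: [0.5384, -0.3153, 0.0844]
tool_rot: [-2.174, -2.249, 0.002]
contact_force: [-0.5, 0.0, -1.4]
opening: 0.0264
grip_force: 65.0
```

>>> {"op": "servo_tool", "data": {"increments": [[[2.5,0,0,0,0],[2.5,0,0,0,0],[2.5,0,0,0,0]]]}}

```text
t: 10.45
tool_pos: [0.5439, -0.3195, 0.0949]
tool_rot: [2.18, 2.255, 0.001]
contact_force: [1.0, 0.3, -1.0]
opening: 0.0264
grip_force: 82.4
```

>>> {"op": "servo_tool", "data": {"increments": [[[2.5,0,0,0.5,0],[2.5,0,0,1,0],[2.5,0,0,1,0],[2.5,0,0,1,0],[2.5,0,0,1,0]]]}}

```text
t: 10.95
tool_pos: [0.5424, -0.3182, 0.0817]
tool_rot: [-2.184, -2.259, -0.0]
contact_force: [0.4, 0.9, -1.1]
opening: 0.0262
grip_force: 82.4
```

```bash
python3 - <<'E'
from h import *
go([.5441,-.32,.083],92.2)
v=save('wrist','w5'); cap(v,-.012)
E
```

```text
go [-0.18  0.16 -0.13] turn -0.26 | t 10.95 at [ 0.5424 -0.3182  0.0817] hd 91.94 F [ 0.4  0.9 -1.1] op 0.0262 grip 82.4
cap (np.float64(59.5), np.float64(279.5)) 97 81 [-0.1061  0.012  -0.012 ]
```

>>> {"op": "servo_tool", "data": {"increments": [[[2.5,0,0,0.1,0],[2.5,0,0,0.1,0],[8.5,0,0,0.1,0],[8.5,0,0,0.1,0],[8.5,0,0,0.1,0]]]}}

```text
t: 11.5
tool_pos: [0.5425, -0.3184, 0.081]
tool_rot: [2.183, 2.258, 0.0]
contact_force: [0.5, 0.3, 0.2]
opening: 0.0688
grip_force: 0.0
```

>>> {"op": "servo_tool", "data": {"increments": [[[8.5,0,0,0,0],[8.5,0,0,-1,0],[8.5,0,0,-4,0],[8.5,0,0,-4,0],[8.5,0,0,-4,0]]]}}

```text
t: 12.0
tool_pos: [0.5432, -0.3189, 0.1226]
tool_rot: [2.181, 2.256, 0.001]
contact_force: [-0.5, -0.7, 0.5]
opening: 0.0848
grip_force: 0.0
```

```bash
python3 - <<'E'
from h import *
go([.5441,-.32,.061],92.2)
v=save('wrist','w6'); H,S,V=masks(v)
t=(H>78)&(H<98)&(S>130)&(V>40)
for c,s in blobs(t,60):
    u=(s[0]+s[2]/2,s[1]+s[3]-s[2]/2); print(c,s,u,onz(v,u,.068).round(4),onz(v,c,.068).round(4))
E
```

```text
go [-0.1   0.07  6.16] turn -0.26 | t 12.0 at [ 0.5432 -0.3189  0.1226] hd 91.94 F [-0.5 -0.7  0.5] op 0.0848 grip 0.0
[101.5, 259.0] [72, 226, 60, 61, 2584] (102.0, 257.0) [ 0.4297 -0.3124  0.068 ] [ 0.4292 -0.3135  0.068 ]
[317.7, 306.8] [290, 277, 56, 56, 2270] (318.0, 305.0) [ 0.544  -0.3364  0.068 ] [ 0.5439 -0.3375  0.068 ]
[198.8, 394.3] [191, 382, 16, 25, 175] (199.0, 399.0) [ 0.4752 -0.4007  0.068 ] [ 0.4753 -0.3973  0.068 ]
```

View pics/w6.png

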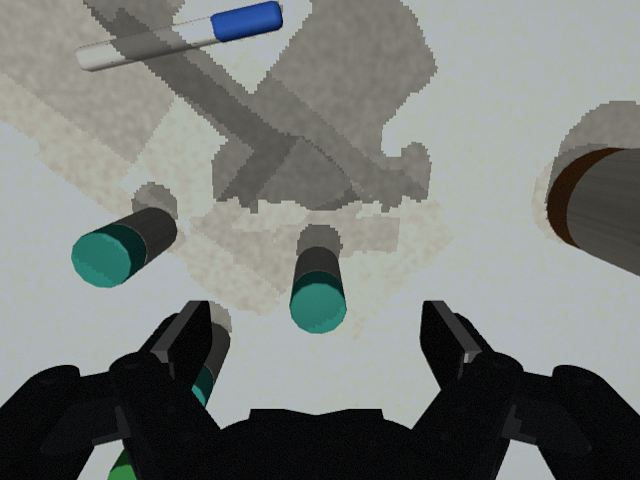

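Vial stands upright at (318,305). I'll regrip it low and centred.

>>> {"op": "servo_tool", "data": {"increments": [[[8.5,-1.8,0.1,0,0],[8.5,-1.8,0.1,3,0],[8.5,-1.8,0.1,6,0],[8.5,-1.8,0.1,6,0],[8.5,-1.8,0.1,6,0]]]}}

```text
t: 12.55
tool_pos: [0.5432, -0.3362, 0.0595]
tool_rot: [-2.182, -2.256, 0.001]
contact_force: [-0.4, -0.8, -0.1]
opening: 0.0851
grip_force: 0.0
```

>>> {"op": "servo_tool", "data": {"increments": [[[2.5,0,0,0,0],[2.5,0,0,0,0],[2.5,0,0,0,0],[2.5,0,0,0,0],[2.5,0,0,0,0]]]}}

```text
t: 13.05
tool_pos: [0.5447, -0.3367, 0.0621]
tool_rot: [2.182, 2.257, 0.0]
contact_force: [0.2, -0.1, 4.3]
opening: 0.0311
grip_force: 39.6
```

>>> {"op": "servo_tool", "data": {"increments": [[[2.5,0,0,-5,0],[2.5,0,0,-10,0],[2.5,0,0,-15,0],[2.5,0,0,-19,0],[2.5,0,0,-19,0]]]}}

```text
t: 13.55
tool_pos: [0.5467, -0.3382, 0.2598]
tool_rot: [2.174, 2.249, 0.002]
contact_force: [0.8, -0.7, -0.1]
opening: 0.0311
grip_force: 40.2
```

```bash
python3 - <<'E'
from h import *
go([.5702,.0442,.225],92.2)
E
```

```text
go [38.17  3.61  3.17] turn -0.26 | t 13.55 at [ 0.5467 -0.3382  0.2598] hd 91.94 F [ 0.8 -0.7 -0.1] op 0.0311 grip 40.2
```

>>> {"op": "servo_tool", "data": {"increments": [[[2.5,25,2.4,0,-0.2],[2.5,25,2.4,0,-0.2],[2.5,25,2.4,0,-0.2],[2.5,25,2.4,0,-0.2],[2.5,25,2.4,0,-0.2]]]}}

```text
t: 14.05
tool_pos: [0.5587, -0.0847, 0.2494]
tool_rot: [-2.179, -2.261, 0.001]
contact_force: [0.9, -0.1, -1.3]
opening: 0.0306
grip_force: 40.1
```

>>> {"op": "servo_tool", "data": {"increments": [[[2.5,5,0.5,0,0],[2.5,10,1.2,0,0],[2.5,13.2,1.3,0,0],[2.5,13.2,1.3,0,0],[2.5,13.2,1.3,3,0]]]}}

```text
t: 14.55
tool_pos: [0.5699, 0.0464, 0.2245]
tool_rot: [2.172, 2.26, 0.008]
contact_force: [0.7, -0.0, -0.9]
opening: 0.0308
grip_force: 40.2
```

>>> {"op": "servo_tool", "data": {"increments": [[[2.5,0,0,0,0],[2.5,0,0,0,0],[2.5,0,0,0,0],[2.5,0,0,0,0]]]}}

```text
t: 14.95
tool_pos: [0.5682, 0.0451, 0.2221]
tool_rot: [2.18, 2.261, 0.002]
contact_force: [0.3, 0.3, -1.1]
opening: 0.0307
grip_force: 40.1
```

```bash
python3 - <<'E'
from h import *
go([.5702,.0442,.073],92.2)
v=save('wrist','w7'); cap(v); W=carrier(v);
if len(W): fit(W)
E
```

```text
go [-0.1   0.17 14.91] turn -0.11 | t 14.95 at [0.5682 0.0451 0.2221] hd 92.09 F [ 0.3  0.3 -1.1] op 0.0307 grip 40.1
cap (np.float64(316.0), np.float64(337.0)) 82 93 [-0.0011 -0.0007  0.005 ]
well [317.9 220.7] [41.1 41.4] [0.5692 0.0462 0.046 ]
carrier [0.5999 0.0054 0.0398] res mm [-0. -0.]
```

>>> {"op": "servo_tool", "data": {"increments": [[[2.5,0.2,0.2,4,0],[2.5,0.2,0.2,8,0],[2.5,0.2,0.2,10,0],[2.5,0.2,0.2,10,0],[2.5,0.2,0.2,10,0]]]}}

```text
t: 15.5
tool_pos: [0.5701, 0.0476, 0.1217]
tool_rot: [2.179, 2.262, 0.001]
contact_force: [0.8, -0.8, 0.2]
opening: 0.0309
grip_force: 40.1
```

>>> {"op": "servo_tool", "data": {"increments": [[[2.5,0,0,1,0],[2.5,0,0,2,0],[2.5,0,0,3,0],[2.5,0,0,4,0],[2.5,0,0,4.2,0]]]}}

```text
t: 16.0
tool_pos: [0.5685, 0.0478, 0.0768]
tool_rot: [-2.178, -2.261, 0.003]
contact_force: [0.0, 0.8, -0.8]
opening: 0.0307
grip_force: 40.3
```

>>> {"op": "servo_tool", "data": {"increments": [[[2.5,0,0,0,0],[2.5,0,0,0,0]]]}}

```text
t: 16.2
tool_pos: [0.5697, 0.0478, 0.0789]
tool_rot: [2.18, 2.262, 0.0]
contact_force: [0.3, 0.1, -1.0]
opening: 0.0308
grip_force: 40.3
```

>>> {"op": "servo_tool", "data": {"increments": [[[2.5,0,0,0.5,0],[2.5,0,0,0.5,0],[5,0,0,0.5,0],[5,0,0,0.5,0],[5,0,0,0.5,0]]]}}

```text
t: 16.7
tool_pos: [0.5698, 0.0477, 0.0741]
tool_rot: [2.179, 2.262, 0.001]
contact_force: [-0.3, -0.6, -0.5]
opening: 0.0501
grip_force: 0.0
```

>>> {"op": "servo_tool", "data": {"increments": [[[5,0,0,0,0],[5,0,0,-4,0],[5,0,0,-9,0],[5,0,0,-14,0],[8.5,0,0,-18.5,0]]]}}

```text
t: 17.2
tool_pos: [0.5695, 0.0478, 0.2615]
tool_rot: [2.179, 2.262, 0.002]
contact_force: [0.4, 0.4, 0.5]
opening: 0.063
grip_force: 0.0
```

>>> {"op": "servo_tool", "data": {"increments": [[[8.5,-24,-8.5,0,0],[8.5,-24,-8.5,0,0],[8.5,-24,-8.5,0,0],[8.5,-24,-8.5,0,0],[8.5,-24,-8.5,0,0]]]}}

```text
t: 17.7
tool_pos: [0.494, -0.1925, 0.2591]
tool_rot: [2.179, 2.262, 0.001]
contact_force: [1.1, 0.8, -0.1]
opening: 0.0849
grip_force: 0.0
```

```bash
python3 - <<'E'
from h import *
go([.4295,-.313,.062],92.2)
E
```

```text
go [-11.79  -6.92  19.71] turn -0.05 | t 17.7 at [ 0.494  -0.1925  0.2591] hd 92.15 F [ 1.1  0.8 -0.1] op 0.0849 grip 0.0
```

>>> {"op": "servo_tool", "data": {"increments": [[[8.5,-11.8,-6.9,0,0],[8.5,-11.8,-6.9,0,0],[8.5,-11.8,-6.9,0,0],[8.5,-11.8,-6.9,5,0],[8.5,-11.8,-6.9,10,0]]]}}

```text
t: 18.2
tool_pos: [0.4308, -0.3139, 0.1602]
tool_rot: [2.178, 2.255, 0.0]
contact_force: [0.1, 0.1, -2.0]
opening: 0.085
grip_force: 0.0
```

>>> {"op": "servo_tool", "data": {"increments": [[[8.5,0,0,0,0],[8.5,0,0,0,0],[8.5,0,0,0,0]]]}}

```text
t: 18.5
tool_pos: [0.4319, -0.3125, 0.1623]
tool_rot: [2.175, 2.259, -0.0]
contact_force: [0.0, -0.6, 0.7]
opening: 0.0849
grip_force: 0.0
```

```bash
python3 - <<'E'
from h import *
go([.4295,-.313,.062],92.2)
v=save('wrist','w8'); H,S,V=masks(v)
t=(H>78)&(H<98)&(S>130)&(V>40)
for c,s in blobs(t,60): print(c,s,onz(v,c,.068).round(4))
E
```

```text
go [-0.   -0.28 10.02] turn -0.03 | t 18.5 at [ 0.4319 -0.3125  0.1623] hd 92.17 F [ 0.  -0.6  0.7] op 0.0849 grip 0.0
[311.1, 252.7] [288, 230, 48, 46, 1707] [ 0.4281 -0.3135  0.068 ]
[354.9, 371.2] [334, 353, 43, 37, 1253] [ 0.4624 -0.4014  0.068 ]
```

>>> {"op": "servo_tool", "data": {"increments": [[[8.5,-0.1,-0.25,5,0],[8.5,-0.1,-0.25,10,0],[8.5,-0.1,-0.25,10,0],[8.5,-0.1,-0.25,10,0],[8.5,-0.1,-0.25,10,0]]]}}

```text
t: 19.05
tool_pos: [0.4302, -0.3145, 0.0629]
tool_rot: [2.175, 2.258, -0.0]
contact_force: [-0.1, -0.2, 0.1]
opening: 0.0847
grip_force: 0.0
```

>>> {"op": "servo_tool", "data": {"increments": [[[2.5,0,0,0,0],[2.5,0,0,0,0],[2.5,0,0,0,0],[2.5,0,0,0,0],[2.5,0,0,0,0]]]}}

```text
t: 19.55
tool_pos: [0.4283, -0.3129, 0.0597]
tool_rot: [2.179, 2.262, -0.0]
contact_force: [-0.1, 0.8, 3.5]
opening: 0.0309
grip_force: 39.3
```

>>> {"op": "servo_tool", "data": {"increments": [[[2.5,0,0,-5,0],[2.5,0,0,-10,0],[2.5,0,0,-15,0],[2.5,0,0,-18,0],[2.5,0,0,-18,0]]]}}

```text
t: 20.05
tool_pos: [0.4297, -0.3143, 0.2447]
tool_rot: [2.172, 2.255, -0.0]
contact_force: [0.9, 0.4, -1.9]
opening: 0.0311
grip_force: 40.6
```

```bash
python3 - <<'E'
from h import *
go([.5733,-.038,.24],92.2)
E
```

```text
go [27.07 15.37  0.38] turn -0.07 | t 20.05 at [ 0.4297 -0.3143  0.2447] hd 92.13 F [ 0.9  0.4 -1.9] op 0.0311 grip 40.6
```

>>> {"op": "servo_tool", "data": {"increments": [[[2.5,27.1,15.4,0,0],[2.5,27.1,15.4,0,0],[2.5,27.1,15.4,0,0],[2.5,27.1,15.4,0,0],[2.5,27.1,15.4,0,0]]]}}

```text
t: 20.55
tool_pos: [0.5426, -0.0885, 0.2359]
tool_rot: [-2.178, -2.26, 0.003]
contact_force: [1.0, -0.1, -2.3]
opening: 0.0304
grip_force: 40.6
```

>>> {"op": "servo_tool", "data": {"increments": [[[2.5,5.3,3,0,0],[2.5,5.3,3,0,0],[2.5,5.3,3,1,0],[2.5,5.3,3,1,0],[2.5,5.3,3,1,0]]]}}

```text
t: 21.05
tool_pos: [0.5699, -0.0378, 0.2269]
tool_rot: [-2.18, -2.259, 0.003]
contact_force: [0.1, -0.4, -1.7]
opening: 0.0307
grip_force: 40.5
```

>>> {"op": "servo_tool", "data": {"increments": [[[2.5,0,0,0,0],[2.5,0,0,0,0]]]}}

```text
t: 21.25
tool_pos: [0.571, -0.0377, 0.229]
tool_rot: [2.181, 2.26, 0.0]
contact_force: [0.7, 0.0, -1.3]
opening: 0.0306
grip_force: 40.5
```

```bash
python3 - <<'E'
from h import *
go([.5733,-.038,.073],92.2)
v=save('wrist','w9'); cap(v); W=carrier(v);
if len(W): fit(W)
E
```

```text
go [-0.04  0.22 15.6 ] turn -0.17 | t 21.25 at [ 0.571  -0.0377  0.229 ] hd 92.03 F [ 0.7  0.  -1.3] op 0.0306 grip 40.5
cap (np.float64(316.0), np.float64(338.0)) 84 94 [-0.0011 -0.0012  0.005 ]
well [384.4 220.3] [38.9 41.2] [ 0.6303 -0.0358  0.046 ]
well [318.8 220.3] [40.2 40.7] [ 0.5727 -0.0379  0.046 ]
well [386.8 172. ] [42.  43.3] [0.6285 0.0061 0.046 ]
well [318.6 172.2] [42.5 43.4] [0.5709 0.0038 0.046 ]
well [318.3 119.6] [44.3 47. ] [0.569  0.0459 0.046 ]
carrier [0.5997 0.005  0.0398] res mm [-0.1 -0.1  0.2  0.2 -0.2 -0.1  0.1 -0.1 -0.1  0.1]
```

>>> {"op": "servo_tool", "data": {"increments": [[[2.5,0.1,0.3,4,0],[2.5,0.1,0.3,8,0],[2.5,0.1,0.3,10.5,0],[2.5,0.1,0.3,10.5,0],[2.5,0.1,0.3,10.5,0]]]}}

```text
t: 21.8
tool_pos: [0.5744, -0.0357, 0.1244]
tool_rot: [2.18, 2.262, 0.0]
contact_force: [-0.4, 0.7, -0.9]
opening: 0.0311
grip_force: 40.5
```

>>> {"op": "servo_tool", "data": {"increments": [[[2.5,0,0,1,0],[2.5,0,0,2,0],[2.5,0,0,3,0],[2.5,0,0,4,0],[2.5,0,0,4.2,0]]]}}

```text
t: 22.3
tool_pos: [0.5782, -0.0373, 0.0959]
tool_rot: [2.175, 2.259, -0.001]
contact_force: [-32.0, 1.2, 68.0]
opening: 0.0306
grip_force: 57.8
```

>>> {"op": "servo_tool", "data": {"increments": [[[2.5,0,0,0,0],[2.5,0,0,0,0]]]}}

```text
t: 22.5
tool_pos: [0.5782, -0.0372, 0.0961]
tool_rot: [2.174, 2.259, 0.0]
contact_force: [-29.2, 0.1, 60.3]
opening: 0.0305
grip_force: 56.9
```

>>> {"op": "servo_tool", "data": {"increments": [[[2.5,0,0,-2,0],[2.5,0,0,-5,0],[2.5,0,0,-10,0],[2.5,0,0,-15,0],[2.5,0,0,-15,0]]]}}

```text
t: 23.0
tool_pos: [0.5788, -0.0362, 0.2422]
tool_rot: [2.169, 2.252, 0.015]
contact_force: [0.6, -0.9, -0.2]
opening: 0.0308
grip_force: 50.6
```

>>> {"op": "servo_tool", "data": {"increments": [[[2.5,0,0,0,0],[2.5,0,0,0,0],[2.5,0,0,0,0]]]}}

```text
t: 23.3
tool_pos: [0.573, -0.0352, 0.2291]
tool_rot: [-2.177, -2.26, 0.004]
contact_force: [-0.0, -0.9, -1.6]
opening: 0.0309
grip_force: 50.6
```

```bash
python3 - <<'E'
from h import *
go([.5733,-.038,.073],92.2)
v=save('wrist','w10'); cap(v); W=carrier(v);
if len(W): fit(W)
E
```

```text
go [-0.3   0.09 15.61] turn -0.07 | t 23.3 at [ 0.573  -0.0352  0.2291] hd 92.13 F [-0.  -0.9 -1.6] op 0.0309 grip 50.6
cap (np.float64(316.0), np.float64(346.0)) 88 97 [-0.001  -0.0044  0.005 ]
well [382.9 223.5] [38.7 41. ] [ 0.6303 -0.0359  0.046 ]
well [317.3 223.4] [39.5 40.4] [ 0.5726 -0.0381  0.046 ]
well [385.3 175.3] [41.8 43.4] [0.6285 0.006  0.046 ]
well [317.3 175.1] [42.6 42.9] [0.5709 0.004  0.046 ]
well [391.8 123. ] [46.2 53.5] [0.6298 0.0483 0.046 ]
well [317.  123.1] [44.4 46.4] [0.569  0.0459 0.046 ]
carrier [0.6001 0.005  0.0317] res mm [-0.1  0.1  0.1 -0.2 -0.6  0.1 -0.2 -0.2  2.1  0.3 -0.7 -0.2]
```

View pics/w10.png

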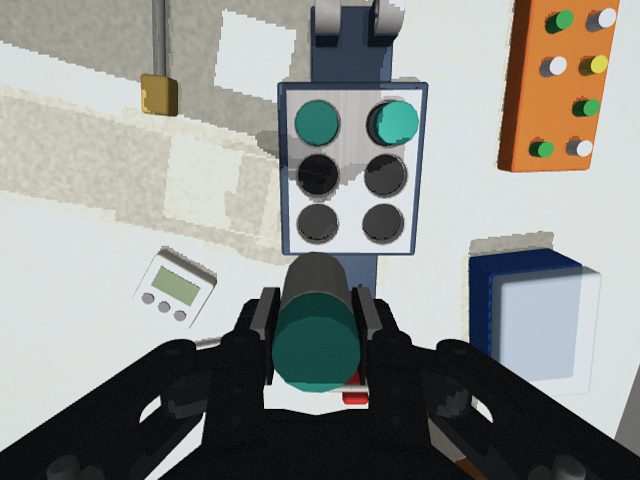

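The held vial slid up in the grip after catching the rim. Both placed vials sit properly at (317,123) and (392,123).

```bash
python3 - <<'E'
from h import *
for n in('w2','w3','w7','w9','w10'):
    v=load(n); H,S,V=masks(v); t=((H>78)&(H<98)&(S>100)&(V>40)).astype(np.uint8); t[:240]=0;t[395:]=0
    _,l,s,c=cv2.connectedComponentsWithStats(t); i=1+np.argmax(s[1:,4]); x,y,w,h,a=s[i]
    d=v[1][0,0]*.032/w; u=np.array([x+w/2,y+h-w/2,1]); P=v[3]+v[2]@(np.linalg.solve(v[1],u)*d)
    print(n,s[i],'depth',d.round(4),'cap',P.round(4),'cam',v[3].round(4))
E
```

```text
w2 [ 275  279   82   92 5961] depth 0.1395 cap [ 0.5948 -0.0447  0.2558] cam [0.5943 0.0283 0.3797]
w3 [ 275  279   82   93 6009] depth 0.1395 cap [0.6272 0.0434 0.2184] cam [0.6243 0.1169 0.3421]
w7 [ 275  285   82   93 6046] depth 0.1395 cap [0.5672 0.0415 0.2222] cam [0.564  0.1173 0.3452]
w9 [ 274  286   84   94 6254] depth 0.1362 cap [ 0.57   -0.0399  0.2322] cam [0.5671 0.0345 0.3522]
w10 [ 272  293   88   99 7025] depth 0.13 cap [ 0.572  -0.0375  0.2388] cam [0.5695 0.0369 0.3524]
```

>>> {"op": "servo_tool", "data": {"increments": [[[2.5,-0.4,0,4,0],[2.5,-0.4,0,8,0],[2.5,-0.4,0,11,0],[2.5,-0.4,0,11,0],[2.5,-0.4,0,11,0]]]}}

```text
t: 23.85
tool_pos: [0.5737, -0.0393, 0.1209]
tool_rot: [-2.178, -2.261, 0.002]
contact_force: [0.2, -1.0, -0.5]
opening: 0.031
grip_force: 50.4
```

>>> {"op": "servo_tool", "data": {"increments": [[[2.5,0,0,0,0],[2.5,0,0,0,0],[2.5,0,0,0,0]]]}}

```text
t: 24.15
tool_pos: [0.5754, -0.0396, 0.1237]
tool_rot: [2.178, 2.261, 0.003]
contact_force: [0.5, 0.2, -1.7]
opening: 0.0311
grip_force: 50.4
```

>>> {"op": "servo_tool", "data": {"increments": [[[2.5,0,0,1,0],[2.5,0,0,2,0],[2.5,0,0,2,0]]]}}

```text
t: 24.45
tool_pos: [0.5726, -0.0391, 0.0991]
tool_rot: [-2.177, -2.26, 0.004]
contact_force: [-1.1, -0.4, -2.0]
opening: 0.0309
grip_force: 50.4
```

>>> {"op": "servo_tool", "data": {"increments": [[[2.5,0,-0.1,0.3,0],[2.5,0,-0.1,0.8,0],[2.5,0,-0.1,1.2,0],[2.5,0,-0.1,1.2,0]]]}}

```text
t: 24.85
tool_pos: [0.5728, -0.0394, 0.0889]
tool_rot: [-2.179, -2.262, 0.001]
contact_force: [0.2, -0.6, -1.7]
opening: 0.0307
grip_force: 50.4
```

Entered freely. I'll lower it further and release.

>>> {"op": "servo_tool", "data": {"increments": [[[2.5,0,0,0.6,0],[2.5,0,0,1.2,0],[2.5,0,0,1.6,0],[2.5,0,0,1.6,0],[2.5,0,0,1.6,0]]]}}

```text
t: 25.35
tool_pos: [0.5732, -0.0394, 0.0735]
tool_rot: [-2.179, -2.262, 0.0]
contact_force: [0.8, -0.3, -2.8]
opening: 0.0309
grip_force: 50.4
```

>>> {"op": "servo_tool", "data": {"increments": [[[5,0,0,0,0],[5,0,0,0,0],[5,0,0,0,0],[5,0,0,-5,0],[5,0,0,-10,0]]]}}

```text
t: 25.85
tool_pos: [0.5718, -0.0392, 0.1729]
tool_rot: [-2.177, -2.26, 0.004]
contact_force: [0.9, -0.9, 1.2]
opening: 0.0502
grip_force: 0.0
```

>>> {"op": "servo_tool", "data": {"increments": [[[8.5,0,0,-5,0],[8.5,0,0,-9,0],[8.5,-5,-2,-9,0],[8.5,-10,-4,-9,0],[8.5,-15,-5,-9,0]]]}}

```text
t: 26.35
tool_pos: [0.5299, -0.1838, 0.2651]
tool_rot: [2.176, 2.263, 0.001]
contact_force: [1.7, 0.2, 0.1]
opening: 0.085
grip_force: 0.0
```

>>> {"op": "servo_tool", "data": {"increments": [[[8.5,-21.4,-5.3,0,0],[8.5,-21.4,-5.3,0,0],[8.5,-21.4,-5.3,0,0],[8.5,-21.4,-5.3,0,0],[8.5,-21.4,-5.3,0,0]]]}}

```text
t: 26.85
tool_pos: [0.484, -0.4024, 0.2639]
tool_rot: [2.183, 2.258, -0.002]
contact_force: [0.4, 0.4, -0.1]
opening: 0.0848
grip_force: 0.0
```

>>> {"op": "servo_tool", "data": {"increments": [[[8.5,0,0,5,0],[8.5,0,0,9,0],[8.5,0,0,9,0],[8.5,0,0,9,0],[8.5,0,0,9,0]]]}}

```text
t: 27.35
tool_pos: [0.487, -0.3994, 0.1772]
tool_rot: [2.175, 2.26, -0.0]
contact_force: [0.2, 0.6, 0.6]
opening: 0.085
grip_force: 0.0
```

```bash
python3 - <<'E'
from h import *
go([.463,-.402,.062],92.2)
v=save('wrist','w11'); H,S,V=masks(v)
t=(H>78)&(H<98)&(S>130)&(V>40)
for c,s in blobs(t,60): print(c,s,onz(v,c,.068).round(4))
E
```

```text
go [-0.13 -2.45 11.51] turn -0.02 | t 27.35 at [ 0.487  -0.3994  0.1772] hd 92.18 F [0.2 0.6 0.6] op 0.085 grip 0.0
[281.5, 246.6] [260, 226, 45, 43, 1515] [ 0.4629 -0.4018  0.068 ]
```

>>> {"op": "servo_tool", "data": {"increments": [[[8.5,-0.2,-2.4,4,0],[8.5,-0.2,-2.4,8,0],[8.5,-0.2,-2.4,11.4,0],[8.5,-0.2,-2.4,11.4,0],[8.5,-0.2,-2.4,11.4,0]]]}}

```text
t: 27.9
tool_pos: [0.4626, -0.4023, 0.0618]
tool_rot: [2.178, 2.261, -0.0]
contact_force: [0.2, 0.0, 0.3]
opening: 0.0851
grip_force: 0.0
```

>>> {"op": "servo_tool", "data": {"increments": [[[2.5,0,0,0,0],[2.5,0,0,0,0],[2.5,0,0,0,0],[2.5,0,0,0,0],[2.5,0,0,0,0]]], "newtons": 40}}

```text
t: 28.4
tool_pos: [0.4624, -0.4022, 0.0613]
tool_rot: [2.178, 2.261, -0.0]
contact_force: [0.2, 0.9, 5.4]
opening: 0.0304
grip_force: 39.2
```

>>> {"op": "servo_tool", "data": {"increments": [[[2.5,0,0,-5,0],[2.5,0,0,-10,0],[2.5,0,0,-15,0],[2.5,0,0,-18,0],[2.5,0,0,-18,0]]]}}

```text
t: 28.9
tool_pos: [0.4634, -0.4035, 0.2465]
tool_rot: [2.172, 2.255, -0.001]
contact_force: [1.2, -1.2, -0.4]
opening: 0.0307
grip_force: 40.1
```

```bash
python3 - <<'E'
from h import *
go([.6305,-.037,.24],92.2)
E
```

```text
go [36.01 18.06  0.47] turn -0.07 | t 28.9 at [ 0.4634 -0.4035  0.2465] hd 92.13 F [ 1.2 -1.2 -0.4] op 0.0307 grip 40.1
```

>>> {"op": "servo_tool", "data": {"increments": [[[2.5,36,18.1,0,0],[2.5,36,18.1,0,0],[2.5,36,18.1,0,0],[2.5,36,18.1,0,0],[2.5,36,18.1,0,0]]]}}

```text
t: 29.4
tool_pos: [0.5649, -0.1719, 0.237]
tool_rot: [-2.178, -2.26, 0.002]
contact_force: [0.6, 0.4, -1.2]
opening: 0.0308
grip_force: 40.1
```

>>> {"op": "servo_tool", "data": {"increments": [[[2.5,13.7,6.9,0,0],[2.5,13.7,6.9,0,0],[2.5,13.7,6.9,0,0],[2.5,13.7,6.9,0,0],[2.5,13.7,6.9,1,0]]]}}

```text
t: 29.9
tool_pos: [0.6295, -0.0335, 0.2287]
tool_rot: [-2.177, -2.265, 0.001]
contact_force: [0.5, -0.2, -0.7]
opening: 0.0307
grip_force: 40.1
```

>>> {"op": "servo_tool", "data": {"increments": [[[2.5,0,0,0,0],[2.5,0,0,0,0],[2.5,0,0,0,0]]]}}

```text
t: 30.2
tool_pos: [0.6289, -0.0361, 0.2294]
tool_rot: [-2.182, -2.26, 0.001]
contact_force: [0.3, 0.0, -0.8]
opening: 0.0307
grip_force: 40.1
```

```bash
sed -i 's/^    o=ctrl.get_obs()\[.tool_pos.\]; print(.cap.*$/    o=ctrl.get_obs()["tool_pos"]; d=v[1][0,0]*.032\/w; P=v[3]+v[2]@(np.linalg.solve(v[1],[u[0],u[1],1])*d); print("cap",u,w,"dz",(P[2]+.005-o[2]).round(4),(onz(v,u,P[2]+.005)-o).round(4))/' h.py
python3 - <<'E'
from h import *
go([.6305,-.037,.073],92.2)
v=save('wrist','w12'); cap(v); W=carrier(v);
if len(W): fit(W)
E
```

```text
go [-0.1   0.17 15.64] turn -0.18 | t 30.2 at [ 0.6289 -0.0361  0.2294] hd 92.02 F [ 0.3  0.  -0.8] op 0.0307 grip 40.1
cap (np.float64(316.5), np.float64(333.5)) 83 dz 0.0058 [-0.0012  0.0014  0.0058]
well [319.1 219.7] [40.  40.3] [ 0.6305 -0.0357  0.046 ]
well [319.  171.7] [42.  43.2] [0.6289 0.0059 0.046 ]
well [251.1 171.4] [42.3 43. ] [0.5714 0.004  0.046 ]
well [319.7 118.8] [44.4 46.7] [0.6278 0.0483 0.046 ]
well [244.7 119.2] [45.9 53.9] [0.5669 0.0458 0.046 ]
carrier [0.5998 0.005  0.0435] res mm [-0.1 -0.   0.1 -0.4  0.6  0.3  0.8  0.  -2.1  0.1]
```

>>> {"op": "servo_tool", "data": {"increments": [[[2.5,-0.1,0.15,4,0],[2.5,-0.1,0.15,8,0],[2.5,-0.1,0.15,11,0],[2.5,-0.1,0.15,11,0],[2.5,-0.1,0.15,11,0]]]}}

```text
t: 30.75
tool_pos: [0.6309, -0.0361, 0.1202]
tool_rot: [-2.18, -2.262, 0.0]
contact_force: [0.6, 0.1, -0.5]
opening: 0.0305
grip_force: 40.1
```

>>> {"op": "servo_tool", "data": {"increments": [[[2.5,0,0,0.5,0],[2.5,0,0,1,0],[2.5,0,0,1.7,0],[2.5,0,0,1.7,0]]]}}

```text
t: 31.15
tool_pos: [0.6304, -0.0355, 0.102]
tool_rot: [-2.179, -2.262, 0.001]
contact_force: [-0.3, -0.8, -1.9]
opening: 0.0307
grip_force: 40.1
```

>>> {"op": "servo_tool", "data": {"increments": [[[2.5,-0.12,0,0,0],[2.5,-0.12,0,0.5,0],[2.5,-0.12,0,1,0],[2.5,-0.12,0,1,0]]]}}

```text
t: 31.55
tool_pos: [0.6302, -0.0366, 0.0915]
tool_rot: [-2.178, -2.261, 0.002]
contact_force: [-0.3, -0.6, -1.8]
opening: 0.0306
grip_force: 40.1
```

>>> {"op": "servo_tool", "data": {"increments": [[[2.5,0,0,0.5,0],[2.5,0,0,1,0],[2.5,0,0,1.5,0],[2.5,0,0,1.6,0],[2.5,0,0,1.6,0]]]}}

```text
t: 32.05
tool_pos: [0.6306, -0.0367, 0.0762]
tool_rot: [-2.179, -2.262, 0.001]
contact_force: [0.1, -0.1, -1.1]
opening: 0.0309
grip_force: 40.1
```

>>> {"op": "servo_tool", "data": {"increments": [[[2.5,0,0,0.2,0],[5,0,0,0.2,0],[5,0,0,0.2,0],[5,0,0,0.2,0],[5,0,0,-3,0]]]}}

```text
t: 32.55
tool_pos: [0.6273, -0.0362, 0.1019]
tool_rot: [-2.174, -2.256, 0.009]
contact_force: [-1.0, 0.2, -1.1]
opening: 0.05
grip_force: 0.0
```

>>> {"op": "servo_tool", "data": {"increments": [[[5,0,0,-5,0],[5,0,0,-10,0],[7,0,0,-15,0],[8.5,0,0,-18,0],[8.5,4,-2,-18,0]]]}}

```text
t: 33.05
tool_pos: [0.6132, -0.0005, 0.2947]
tool_rot: [2.177, 2.249, 0.011]
contact_force: [-0.3, 1.3, 1.3]
opening: 0.0851
grip_force: 0.0
```

>>> {"op": "servo_tool", "data": {"increments": [[[8.5,34.9,-19.6,0,42],[8.5,34.9,-19.6,0,42],[8.5,34.9,-19.6,0,42],[8.5,34.9,-19.6,0,42],[8.5,34.9,-19.6,0,42]]]}}

```text
t: 33.55
tool_pos: [0.4836, 0.2082, 0.2872]
tool_rot: [2.839, 1.344, 0.002]
contact_force: [0.2, 0.3, 0.4]
opening: 0.0849
grip_force: 0.0
```

```bash
python3 - <<'E'
from h import *
go([.39,.345,.29],0)
E
```

```text
go [  4.65 -15.91  -0.28] turn 50.68 | t 33.55 at [0.4836 0.2082 0.2872] hd 50.68 F [0.2 0.3 0.4] op 0.0849 grip 0.0
```

>>> {"op": "servo_tool", "data": {"increments": [[[8.5,4.7,-15.9,0,42],[8.5,4.7,-15.9,0,42],[8.5,4.7,-15.9,0,42],[8.5,4.7,-15.9,0,42],[8.5,4.7,-15.9,0,42]]]}}

```text
t: 34.05
tool_pos: [0.3886, 0.346, 0.2872]
tool_rot: [-3.127, -0.29, -0.0]
contact_force: [0.4, -1.3, -0.2]
opening: 0.085
grip_force: 0.0
```

>>> {"op": "servo_tool", "data": {"increments": [[[8.5,0,0,0,8.7],[8.5,0,0,0,8.7],[8.5,0,0,0,8.7],[8.5,0,0,0,8.7]]]}}

```text
t: 34.45
tool_pos: [0.391, 0.3432, 0.2869]
tool_rot: [-3.141, -0.056, -0.0]
contact_force: [0.0, -0.4, 0.2]
opening: 0.085
grip_force: 0.0
```

```bash
python3 - <<'E'
from h import *
go([.39,.345,.29],0)
v=save('wrist','w13')
t=save('top','top1'); im=t[0]
a=cv2.resize(im[190:270,290:430],None,fx=4,fy=4,interpolation=cv2.INTER_CUBIC)
b=np.zeros((480+320,640,3),np.uint8); b[:480]=v[0]; b[480:,:560]=a
cv2.imwrite('pics/c1.png',cv2.resize(b,(480,600))[:,:,::-1])
E
```

```text
go [-0.1  -0.19 -0.31] turn 2.06 | t 34.45 at [0.391  0.3432 0.2869] hd 2.06 F [ 0.  -0.4  0.2] op 0.085 grip 0.0
```

View pics/c1.png

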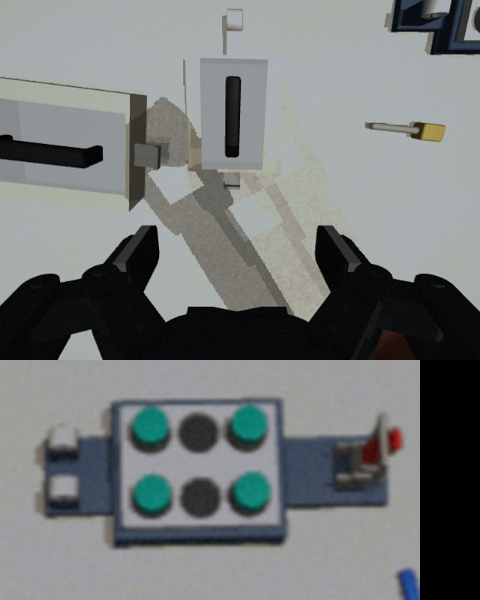

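All four vials stand in the corner wells. The small cover's handle is at about (310,156) in the wrist image, with its knuckle up (+x) and the keeper at the bottom.

```bash
cat >> h.py <<'E'
def handle(v,z,ref,rmax=.05):
    m=(v[0].max(axis=2)<60).astype(np.uint8)
    cs,_=cv2.findContours(m,cv2.RETR_EXTERNAL,cv2.CHAIN_APPROX_NONE)
    for c in cs:
        if cv2.contourArea(c)<300: continue
        r=cv2.minAreaRect(c); P=onz(v,r[0],z)
        if np.hypot(*(P[:2]-ref))>rmax: continue
        B=np.array([onz(v,p,z)[:2] for p in cv2.boxPoints(r)]); e=[B[1]-B[0],B[2]-B[1]]; L=max(e,key=np.linalg.norm)
        print('handle',np.round(r[0],1),P.round(4),'sizes',[round(np.linalg.norm(q),4) for q in e],'axis deg',round(np.degrees(np.arctan2(L[1],L[0]))%180,2))
E
python3 - <<'E'
from h import *
v=load('w13'); handle(v,.082,[.44,.345],.07)
g=v[0].min(axis=2); m=(cv2.medianBlur(g,3)>0)
for u in [(312,23),(308,245)]: print(onz(v,u,.03))
E
```

```text
handle [310.  155.5] [0.4436 0.3502 0.082 ] sizes [np.float64(0.0935), np.float64(0.0166)] axis deg 0.56
[0.56200752 0.35292009 0.03      ]
[0.34354324 0.35003308 0.03      ]
```

>>> {"op": "servo_tool", "data": {"increments": [[[6,5.3,-0.5,0,1.5],[6,5.3,-0.5,4,1.5],[6,5.3,-0.5,8,1.5],[6,5.3,-0.5,11,1.5],[6,5.3,-0.5,11,1.5]]]}}

```text
t: 35.05
tool_pos: [0.4409, 0.3482, 0.1709]
tool_rot: [3.136, 0.013, -0.015]
contact_force: [-0.7, -0.8, -0.4]
opening: 0.0597
grip_force: 0.0
```

>>> {"op": "servo_tool", "data": {"increments": [[[6,0,0,0,0],[6,0,0,0,0],[6,0,0,0,0]]]}}

```text
t: 35.35
tool_pos: [0.4449, 0.351, 0.1797]
tool_rot: [-3.139, -0.013, -0.006]
contact_force: [1.0, -0.3, 0.3]
opening: 0.0603
grip_force: 0.0
```

```bash
python3 - <<'E'
from h import *
v=save('wrist','w14'); handle(v,.082,[.44,.345],.07); go([.4436,.3502,.077],.56)
E
```

```text
handle [316.5 245.5] [0.4472 0.3507 0.082 ] sizes [np.float64(0.0165), np.float64(0.0958)] axis deg 1.16
go [-0.15  0.09 10.23] turn -0.08 | t 35.4 at [0.4447 0.3509 0.1793] hd 0.48 F [-0.5 -0.2 -0.4] op 0.0599 grip 0.0
```

>>> {"op": "servo_tool", "data": {"increments": [[[6,0.2,0,4,-0.6],[6,0.2,0,8,-0.6],[6,0.2,0,10.2,-0.6],[6,0.2,0,10.2,-0.6],[6,0.2,0,10.2,-0.6]]]}}

```text
t: 35.9
tool_pos: [0.4463, 0.3507, 0.076]
tool_rot: [-3.141, -0.029, -0.002]
contact_force: [-0.1, -0.4, 1.4]
opening: 0.0598
grip_force: 0.0
```

>>> {"op": "servo_tool", "data": {"increments": [[[1.2,0,0,0,0],[1.2,0,0,0,0],[1.2,0,0,0,0],[1.2,0,0,0,0],[1.2,0,0,0,0]]], "newtons": 80}}

```text
t: 36.4
tool_pos: [0.4467, 0.3508, 0.0768]
tool_rot: [-3.14, -0.029, -0.004]
contact_force: [-1.0, -1.5, 5.8]
opening: 0.0164
grip_force: 79.2
```

```bash
python3 - <<'E'
from h import *
go([.4465,.3505,.077],1.16)
E
```

```text
go [-0.02  0.03 -0.02] turn -0.09 | t 36.4 at [0.4467 0.3508 0.0768] hd 1.07 F [-1.  -1.5  5.8] op 0.0164 grip 79.2
```

>>> {"op": "servo_tool", "data": {"increments": [[[1.2,0,0,-2,0],[1.2,0,0,-5,0],[1.2,0,0,-9,0],[1.2,0,0,-14,0],[1.2,0,0,-19.5,0]]]}}

```text
t: 36.9
tool_pos: [0.4443, 0.3495, 0.2641]
tool_rot: [3.139, 0.029, -0.006]
contact_force: [0.8, 0.4, -5.2]
opening: 0.0166
grip_force: 79.1
```

>>> {"op": "servo_tool", "data": {"increments": [[[1.2,1.5,3,0,-6],[1.2,3,7,0,-13],[1.2,5,12,0,-20],[1.2,7,17,0,-27],[1.2,9,21.5,0,-34]]]}}

```text
t: 37.4
tool_pos: [0.5361, 0.1414, 0.2631]
tool_rot: [-2.992, -0.955, 0.004]
contact_force: [0.7, 1.4, -4.3]
opening: 0.0164
grip_force: 79.1
```

```bash
python3 - <<'E'
from h import *
go([.6,.005,.27],92.2)
E
```

```text
go [-2.69 14.82 -0.71] turn -56.81 | t 37.4 at [0.5361 0.1414 0.2631] hd 35.39 F [ 0.7  1.4 -4.3] op 0.0164 grip 79.1
```

>>> {"op": "servo_tool", "data": {"increments": [[[1.2,-0.7,4,0,-8],[1.2,-1.4,8,0,-16],[1.2,-2,12,0,-24],[1.2,-2.7,14.8,0,-32],[1.2,-2.7,14.8,0,-40]]]}}

```text
t: 37.9
tool_pos: [0.5998, 0.003, 0.2626]
tool_rot: [-2.489, -1.915, 0.005]
contact_force: [-1.3, 1.0, -5.7]
opening: 0.0162
grip_force: 79.2
```

>>> {"op": "servo_tool", "data": {"increments": [[[1.2,0,0,0,-8],[1.2,0,0,0,-16],[1.2,0,0,0,-16.8],[1.2,0,0,0,-16.8],[1.2,0,0,0,-16.8]]]}}

```text
t: 38.4
tool_pos: [0.5993, 0.0067, 0.2641]
tool_rot: [-2.186, -2.255, 0.001]
contact_force: [1.2, -0.4, -5.1]
opening: 0.016
grip_force: 79.2
```

>>> {"op": "servo_tool", "data": {"increments": [[[1.2,0,0,0,0],[1.2,0,0,0,0]]]}}

```text
t: 38.6
tool_pos: [0.5996, 0.0067, 0.2647]
tool_rot: [-2.185, -2.257, 0.0]
contact_force: [-0.2, -1.3, -5.4]
opening: 0.0166
grip_force: 79.2
```

```bash
python3 - <<'E'
from h import *
go([.6,.005,.27],92.2)
v=save('wrist','w15'); 
E
```

```text
go [-0.17  0.03 -0.53] turn -0.36 | t 38.6 at [0.5996 0.0067 0.2647] hd 91.84 F [-0.2 -1.3 -5.4] op 0.0166 grip 79.2
```

View pics/w15.png

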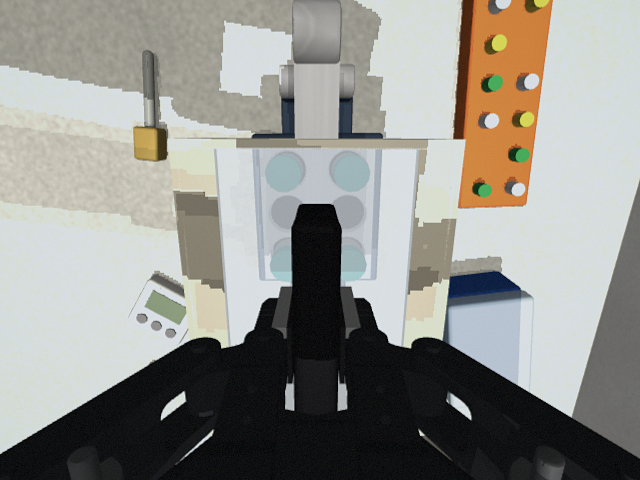

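```bash
python3 - <<'E'
from h import *
v=load('w15'); T=np.array([.5996,.0067,.2647]); h=np.radians(91.84); ex=np.array([np.cos(h),np.sin(h)]); ey=np.array([np.sin(h),-np.cos(h)])
def tl(P): d=(P-T)[:2]; return (round(d@ex*1e3,1),round(d@ey*1e3,1))
g=v[0].max(axis=2).astype(int)
for c in(305,312,318,325,332):
    col=g[150:300,c]; r=150+np.argmax(col<60); print('handle end',c,r,tl(onz(v,(c,r),T[2]+.0052)))
# side edges of handle at rows
for r in(215,240,270):
    row=g[r,270:370]; i=np.where(row<60)[0]; a,b=270+i[0],270+i[-1]; print('edges',r,a,b,tl(onz(v,((a+b)/2,r),T[2]+.0052)))
# knuckle left/right at rows (top at z +26+13 =39 from origin -> T -.0768+.039)
for r in(20,35,50):
    row=v[0][r]; gg=cv2.cvtColor(v[0],cv2.COLOR_RGB2GRAY)[r].astype(int); d=np.abs(np.diff(gg)); j=np.where(d[270:365]>25)[0]+270; print('kn',r,j.tolist())
print(tl(onz(v,(317,0),T[2]-.0378)))
E
```

```text
handle end 305 204 (np.float64(49.9), np.float64(-4.8))
handle end 312 204 (np.float64(49.9), np.float64(-2.5))
handle end 318 204 (np.float64(49.9), np.float64(-0.5))
handle end 325 204 (np.float64(49.9), np.float64(1.9))
handle end 332 205 (np.float64(49.6), np.float64(4.2))
edges 215 296 336 (np.float64(46.2), np.float64(-1.2))
edges 240 292 340 (np.float64(37.4), np.float64(-1.1))
edges 270 292 340 (np.float64(26.3), np.float64(-1.1))
kn 20 [291, 293, 339, 341]
kn 35 [291, 339]
kn 50 [290, 292, 340]
(np.float64(122.7), np.float64(-0.8))
```

>>> {"op": "servo_tool", "data": {"increments": [[[1.2,-0.3,0.05,2,-0.3],[1.2,-0.3,0.05,5,-0.3],[1.2,-0.3,0.05,8,-0.3],[1.2,-0.3,0.05,10.5,-0.3],[1.2,-0.3,0.05,11.5,-0.3]]]}}

```text
t: 39.15
tool_pos: [0.5983, 0.0039, 0.1463]
tool_rot: [-2.176, -2.259, 0.005]
contact_force: [-0.6, 0.5, -5.1]
opening: 0.0168
grip_force: 79.1
```

>>> {"op": "servo_tool", "data": {"increments": [[[1.2,0,0,0,0],[1.2,0,0,0,0],[1.2,0,0,0,0],[1.2,0,0,0,0]]]}}

```text
t: 39.55
tool_pos: [0.6014, 0.0035, 0.1519]
tool_rot: [2.177, 2.261, 0.003]
contact_force: [0.2, 0.3, -5.3]
opening: 0.0164
grip_force: 79.1
```

```bash
python3 - <<'E'
from h import *
go([.600,.0037,.111],92.2)
E
```

```text
go [ 0.03 -0.15  4.08] turn -0.03 | t 39.55 at [0.6014 0.0035 0.1519] hd 92.17 F [ 0.2  0.3 -5.3] op 0.0164 grip 79.1
```

>>> {"op": "servo_tool", "data": {"increments": [[[1.2,0,0,0.8,0],[1.2,0,0,1.6,0],[1.2,0,0,2.4,0],[1.2,0,0,2.4,0],[1.2,0,0,2.4,0]]]}}

```text
t: 40.05
tool_pos: [0.5998, 0.0036, 0.1249]
tool_rot: [-2.178, -2.262, 0.001]
contact_force: [0.5, 0.1, -5.9]
opening: 0.0165
grip_force: 79.2
```

>>> {"op": "servo_tool", "data": {"increments": [[[1.2,0,0,0.4,0],[1.2,0,0,0.8,0],[1.2,0,0,1.1,0],[1.2,0,0,1.1,0]]]}}

```text
t: 40.45
tool_pos: [0.6032, 0.0012, 0.1199]
tool_rot: [2.173, 2.257, 0.002]
contact_force: [-3.9, -7.8, 10.9]
opening: 0.0163
grip_force: 81.3
```

>>> {"op": "servo_tool", "data": {"increments": [[[1.2,0,0,-0.8,0],[1.2,-0.2,0,-0.8,0],[1.2,-0.2,0,-0.8,0],[1.2,-0.2,0,-0.4,0],[1.2,-0.2,0,-0.4,0]]]}}

```text
t: 40.95
tool_pos: [0.6008, 0.0011, 0.1199]
tool_rot: [2.178, 2.263, -0.0]
contact_force: [-2.9, -2.1, 4.7]
opening: 0.0159
grip_force: 80.5
```

>>> {"op": "servo_tool", "data": {"increments": [[[1.2,0,0,0.2,0],[1.2,0,0,0.4,0],[1.2,0,0,0.4,0],[1.2,0,0,0.4,0]]]}}

```text
t: 41.35
tool_pos: [0.602, -0.0002, 0.1182]
tool_rot: [2.175, 2.26, -0.001]
contact_force: [-3.5, -7.4, 10.3]
opening: 0.0165
grip_force: 81.3
```

```bash
python3 - <<'E'
from h import *
go([.600,.0017,.111],92.2)
v=save('wrist','w16')
E
```

```text
go [ 0.2  -0.19  0.72] turn -0.0 | t 41.35 at [ 6.020e-01 -2.000e-04  1.182e-01] hd 92.2 F [-3.5 -7.4 10.3] op 0.0165 grip 81.3
```

View pics/w16.png

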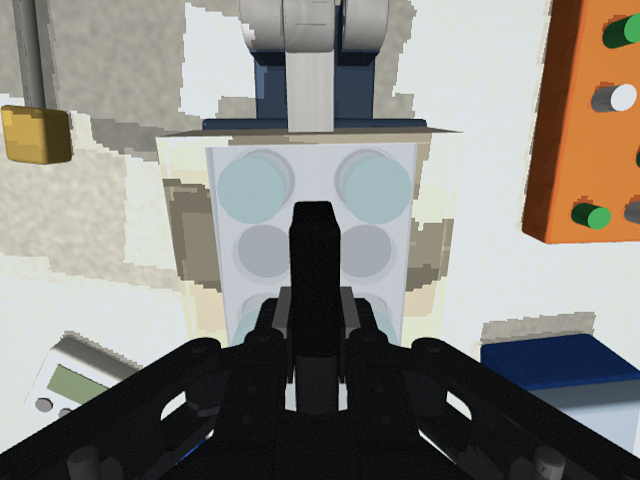

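Cover knuckle (284–333) is touching the left fixed knuckle, with a gap left on the right (333–341). Cover has to go a bit toward +x.

```bash
python3 - <<'E'
from h import *
v=load('w16'); g=cv2.cvtColor(v[0],cv2.COLOR_RGB2GRAY).astype(int)
for r in(10,25,40):
    d=np.diff(g[r]); print(r,[(i,int(d[i])) for i in range(235,400) if abs(d[i])>18])
A=[onz(v,u,.034) for u in((203,122),(427,122))]; B=[onz(v,u,.0914) for u in((156,134),(463,131))]
for n,Q in(('base',A),('cover',B)): print(n,np.mean(Q,0).round(4),np.linalg.norm(Q[1]-Q[0]).round(4),np.degrees(np.arctan2(*(Q[1]-Q[0])[1::-1])).round(2))
print(C((.5999,.005,.0398),(0,.076,.034)),C((.5999,.005,.0398),(0,.0745,.034)))
E
```

```text
10 [(238, -23), (279, -36), (281, -41), (282, 42), (283, 40), (333, -40), (334, -51), (338, -30), (341, 25), (342, 73), (344, -43), (345, 46), (346, 38), (387, -27), (388, 28)]
25 [(240, -30), (241, 24), (248, -68), (279, -25), (282, -30), (283, 66), (325, 22), (333, -56), (334, -48), (341, 22), (342, 26), (344, 23), (345, 42), (385, -28), (386, 29)]
40 [(243, -43), (244, -29), (250, -55), (283, -25), (284, 36), (332, -21), (333, -51), (334, -20), (341, 55), (383, 32)]
base [0.5976 0.0781 0.034 ] 0.1232 2.24
cover [0.5955 0.0724 0.0914] 0.123 2.77
[0.596876   0.08093981 0.034     ] [0.59693568 0.079441   0.034     ]
```

>>> {"op": "servo_tool", "data": {"increments": [[[1.2,0,0,-1,0],[1.2,0.2,0.15,-2,0],[1.2,0.2,0.15,-2,0],[1.2,0.2,0.15,-2,0],[1.2,0.2,0.15,-2,0]]]}}

```text
t: 41.9
tool_pos: [0.601, 0.004, 0.1336]
tool_rot: [-2.178, -2.262, 0.002]
contact_force: [0.4, -0.2, -4.3]
opening: 0.0161
grip_force: 79.3
```

>>> {"op": "servo_tool", "data": {"increments": [[[1.2,0,0,0,0],[1.2,0,0,0,0],[1.2,0,0,0,0],[1.2,0,0,0,0],[1.2,0,0,0,0]]]}}

```text
t: 42.4
tool_pos: [0.6018, 0.0036, 0.1348]
tool_rot: [-2.179, -2.263, -0.0]
contact_force: [0.7, -0.4, -5.0]
opening: 0.0164
grip_force: 79.3
```

```bash
python3 - <<'E'
from h import *
go([.6,.005,.111],92.2)
v=save('wrist','w17'); s=save('scene','s17')
q=proj(s,[[.6,.005,.08]])[0].astype(int); print(q)
a=s[0][q[1]-75:q[1]+75,q[0]-100:q[0]+100]
b=np.zeros((600,800,3),np.uint8); b[:]=cv2.resize(a,(800,600),interpolation=cv2.INTER_CUBIC); cv2.imwrite('pics/c17.png',b[:,:,::-1])
T=ctrl.get_obs()['tool_pos']
g=v[0].max(axis=2).astype(int)
r=150+np.argmax(g[150:300,318]<60); print('handle end',r,onz(v,(318,r),T[2]+.0052)-T)
E
```

```text
go [ 0.14 -0.17  2.38] turn -0.04 | t 42.4 at [0.6018 0.0036 0.1348] hd 92.16 F [ 0.7 -0.4 -5. ] op 0.0164 grip 79.3
[320 259]
handle end 202 [-0.00242855  0.05055106  0.0052    ]
```

View pics/c17.png

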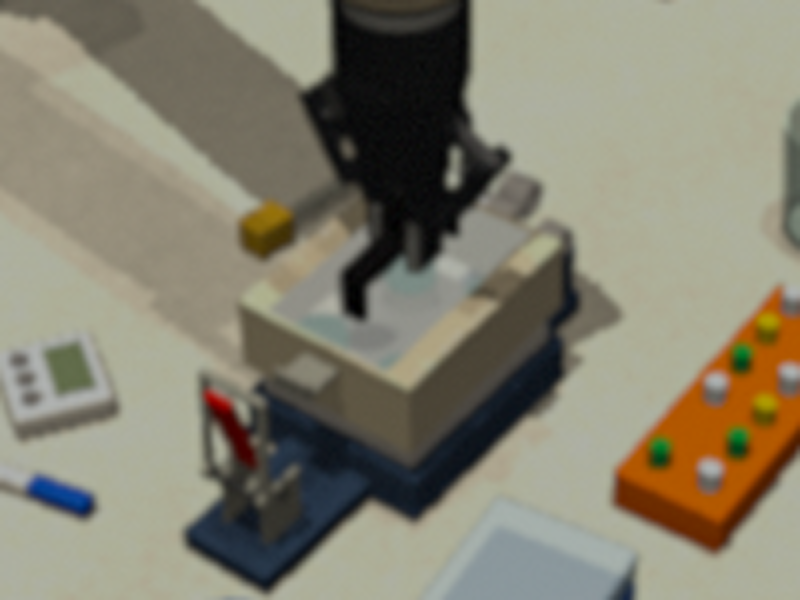

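>>> {"op": "servo_tool", "data": {"increments": [[[1.2,0,0,0.5,0],[1.2,0,0,1,0],[1.2,0,0,1.5,0],[1.2,0,0,1.5,0],[1.2,0,0,1.5,0]]]}}

```text
t: 43.0
tool_pos: [0.6015, 0.0037, 0.1193]
tool_rot: [-2.179, -2.263, 0.001]
contact_force: [-0.8, 0.4, -4.9]
opening: 0.0159
grip_force: 79.2
```

>>> {"op": "servo_tool", "data": {"increments": [[[1.2,0,0,0.2,0],[1.2,0,0,0.4,0],[1.2,0,0,0.4,0]]]}}

```text
t: 43.3
tool_pos: [0.6016, 0.0037, 0.1155]
tool_rot: [-2.179, -2.263, 0.001]
contact_force: [0.1, 0.2, -5.4]
opening: 0.0166
grip_force: 79.2
```

```bash
python3 - <<'E'
from h import *
go([.6,.005,.111],92.2); print(np.round(ctrl.get_obs()['wrist_torque'],2))
v=save('wrist','w18'); g=cv2.cvtColor(v[0],cv2.COLOR_RGB2GRAY).astype(int)
for r in(10,25,40):
    d=np.diff(g[r]); print(r,[(i,int(d[i])) for i in range(235,400) if abs(d[i])>18])
E
```

```text
go [ 0.14 -0.15  0.45] turn -0.03 | t 43.3 at [0.6016 0.0037 0.1155] hd 92.17 F [ 0.1  0.2 -5.4] op 0.0166 grip 79.2
[-0.02 -0.03 -0.  ]
10 [(238, -22), (239, 23), (281, -44), (282, -32), (285, 26), (286, 60), (335, -43), (337, 22), (340, -64), (341, -64), (343, 56), (346, 34), (347, 51)]
25 [(239, -53), (281, -29), (282, -40), (283, -34), (284, -25), (286, 94), (335, -41), (336, -56), (338, -21), (342, 22), (344, 35), (346, 57), (347, 30), (388, -37), (389, 30)]
40 [(241, -37), (253, -74), (254, -19), (282, -25), (283, -31), (285, -22), (287, 48), (335, -54), (336, -36), (342, 41), (343, 54), (344, -33), (346, 31), (387, 30)]
```

>>> {"op": "servo_tool", "data": {"increments": [[[1.2,0,0,0.2,0],[1.2,0,0,0.4,0],[1.2,0,0,0.6,0],[1.2,0,0,0.6,0]]]}}

```text
t: 43.75
tool_pos: [0.6025, 0.0048, 0.1122]
tool_rot: [-2.179, -2.263, -0.003]
contact_force: [-6.1, 5.2, 5.4]
opening: 0.0163
grip_force: 80.9
```

>>> {"op": "servo_tool", "data": {"increments": [[[3.5,0,0,0,0],[3.5,0,0,0,0],[3.5,0,0,0,0],[3.5,0,0,0,0]]]}}

```text
t: 44.15
tool_pos: [0.602, 0.0034, 0.11]
tool_rot: [2.179, 2.262, 0.0]
contact_force: [0.2, 0.2, -0.2]
opening: 0.035
grip_force: 0.0
```

```bash
python3 - <<'E'
from h import *
go([.6,.005,.111],92.2)
E
```

```text
go [ 0.16 -0.19 -0.1 ] turn -0.05 | t 44.15 at [0.602  0.0034 0.11  ] hd 92.15 F [ 0.2  0.2 -0.2] op 0.035 grip 0.0
```

>>> {"op": "servo_tool", "data": {"increments": [[[5,0,0,-4,0],[5,0,0,-9,0],[6,0,0,-14,0],[8.5,1,-4,-14,0],[8.5,2,-8,-14,0]]]}}

```text
t: 44.65
tool_pos: [0.5219, 0.0203, 0.2529]
tool_rot: [2.177, 2.259, 0.005]
contact_force: [-0.1, -0.1, -0.0]
opening: 0.0844
grip_force: 0.0
```

>>> {"op": "servo_tool", "data": {"increments": [[[8.5,0.5,-5,0,0],[8.5,1,-9,0,0],[8.5,1,-9,0,0],[8.5,1,-9,0,0],[8.5,1,-9,0,0]]]}}

```text
t: 45.15
tool_pos: [0.4316, 0.027, 0.2503]
tool_rot: [2.179, 2.262, 0.001]
contact_force: [0.1, 1.5, 0.1]
opening: 0.0851
grip_force: 0.0
```

```bash
cat >> h.py <<'E'
def pin(v):
    H,S,V=masks(v); m=(H>14)&(H<34)&(S>110)&(V>70)
    for c,s in blobs(m,250): 
        P=onz(v,c,.02); print('brass',c,s,P.round(4))
E
python3 - <<'E'
from h import *
go([.43,.06,.022],92.2)
v=save('wrist','w19'); pin(v)
s=save('scene','s19'); q=proj(s,[[.6,.005,.06]])[0].astype(int)
a=cv2.resize(s[0][q[1]-60:q[1]+60,q[0]-80:q[0]+80],(480,360),interpolation=cv2.INTER_CUBIC)
b=np.zeros((360,800,3),np.uint8); b[:,:480]=a; b[:240,480:]=cv2.resize(v[0],(320,240)); cv2.imwrite('pics/c19.png',b[:,:,::-1])
E
```

```text
go [ 3.31 -0.06 22.83] turn -0.04 | t 45.15 at [0.4316 0.027  0.2503] hd 92.16 F [0.1 1.5 0.1] op 0.0851 grip 0.0
brass [315.4, 171.1] [303, 155, 26, 34, 765] [0.4289 0.0647 0.02  ]
```

View pics/c19.png

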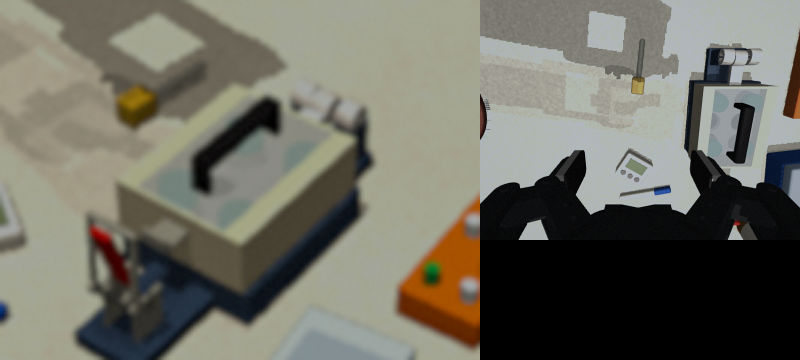

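Cover is seated with its knuckle between the two brackets. The pin is at (315,171) with its shank pointing to +y.

```bash
python3 - <<'E'
from h import *
v=load('w19'); g=cv2.cvtColor(v[0],cv2.COLOR_RGB2GRAY).astype(int)
hsv=masks(v)
for r in range(74,200,9):
    d=np.diff(g[r]); print(r,[(i,int(d[i])) for i in range(290,345) if abs(d[i])>14], 'sat',[int(hsv[1][r,c]) for c in (310,316,320)])
E
```

```text
74 [] sat [19, 21, 20]
83 [(317, -18), (318, -35), (328, -21), (329, 65)] sat [19, 20, 18]
92 [(317, -58), (324, -18), (327, -17), (328, 39), (329, 20)] sat [20, 21, 16]
101 [(314, -21), (315, 21), (316, -44), (317, -15), (326, -15), (327, 28), (328, 35)] sat [19, 20, 12]
110 [(314, -21), (315, -21), (316, -18), (325, -18), (326, 29), (327, 16), (328, 15)] sat [20, 17, 14]
119 [(314, -33), (315, -32), (319, -15), (320, 18), (321, -16), (324, -18), (325, 47), (326, 18)] sat [19, 8, 19]
128 [(313, -35), (314, -26), (323, -15), (324, 18), (325, 41)] sat [21, 17, 16]
137 [(299, 18), (311, -19), (313, -36), (323, 20), (324, 25)] sat [21, 15, 8]
146 [(310, 16), (312, -42), (317, 16), (321, -15), (322, 35), (323, 28)] sat [20, 11, 17]
155 [(303, -22), (304, -70), (305, -27), (326, 50), (327, 25), (330, 54)] sat [162, 180, 145]
164 [(302, -28), (303, -31), (304, 24), (305, 16), (314, -39), (327, -47), (328, 108)] sat [132, 131, 133]
173 [(302, -78), (304, 28), (316, 16), (325, -27), (326, -48), (327, 95)] sat [129, 134, 125]
182 [(301, -88), (302, 15), (303, 15), (304, 17), (316, 17), (324, -25), (325, -35), (326, 86)] sat [131, 134, 126]
191 [(322, -15)] sat [18, 21, 20]
```

```bash
python3 - <<'E'
from h import *
v=load('w19')
a=onz(v,(323.3,83),.013);b=onz(v,(317.3,146),.013); d=a-b; an=np.degrees(np.arctan2(d[1],d[0])); print(a,b,np.linalg.norm(d),'axis',an)
for u in [(316.4,155),(313.9,189),(315,172)]: print(onz(v,u,.026))
print(onz(v,(323.5,79),.013),onz(v,(316.7,152),.013))
go([0,0,0],an)
E
```

```text
[0.43321556 0.14510028 0.013     ] [0.42987916 0.08823004 0.013     ] 0.056968027187064 axis 86.64248135465012
[0.42926638 0.0803565  0.026     ]
[0.42808737 0.04808253 0.026     ]
[0.42854094 0.06442921 0.026     ]
[0.4332493 0.1485278 0.013    ] [0.4295165  0.08252417 0.013     ]
go [ -1.07 -43.25  25.01] turn 5.51 | t 45.25 at [0.4317 0.027  0.2501] hd 92.16 F [-0.4  0.7 -0.5] op 0.085 grip 0.0
```

>>> {"op": "servo_tool", "data": {"increments": [[[6,3.6,-0.1,4,5.5],[6,3.6,-0.1,8,5.5],[6,3.6,-0.1,12,5.5],[6,3.6,-0.1,15,5.5],[6,3.6,-0.1,15,5.5]]]}}

```text
t: 45.75
tool_pos: [0.4252, 0.0632, 0.0947]
tool_rot: [-2.279, -2.151, 0.012]
contact_force: [0.3, 0.1, -0.7]
opening: 0.0599
grip_force: 0.0
```

>>> {"op": "servo_tool", "data": {"increments": [[[6,0,0,0,0],[6,0,0,0,0],[6,0,0,0,0],[6,0,0,0,0]]]}}

```text
t: 46.15
tool_pos: [0.4296, 0.0631, 0.1016]
tool_rot: [2.284, 2.154, 0.004]
contact_force: [0.2, -0.1, -0.9]
opening: 0.0599
grip_force: 0.0
```

```bash
python3 - <<'E'
from h import *
v=save('wrist','w20'); pin(v); go([.429,.0632,.022],86.6)
g=cv2.cvtColor(v[0],cv2.COLOR_RGB2GRAY).astype(int); H,S,V=masks(v)
m=((H>14)&(H<34)&(S>110)&(V>70)); 
for r in range(130,330,20):
    i=np.where(m[r,250:400])[0]; d=np.diff(g[r]); print(r,(250+i[0],250+i[-1]) if len(i)>5 else [(k,int(d[k])) for k in range(285,360) if abs(d[k])>18])
E
```

```text
brass [315.9, 256.8] [297, 232, 39, 50, 1886] [0.4289 0.0641 0.02  ]
go [ 0.01 -0.05  7.92] turn 0.06 | t 46.2 at [0.4293 0.0631 0.1012] hd 86.66 F [-0.3  0.2 -0.8] op 0.0603 grip 0.0
130 [(307, -53), (308, -27), (318, -21), (325, 54), (326, 23)]
150 [(307, -43), (325, 49)]
170 [(307, -43), (325, 24), (328, 27)]
190 [(307, -31), (324, 73)]
210 [(307, -31), (324, 39), (327, 20)]
230 [(295, -76), (296, -60), (334, 82), (335, 48)]
250 (np.int64(297), np.int64(335))
270 (np.int64(297), np.int64(334))
290 [(325, 23)]
310 [(329, 22)]
```

>>> {"op": "servo_tool", "data": {"increments": [[[6,0,0,3,0],[6,0,0,6,0],[6,0,0,7.7,0],[6,0,0,7.7,0],[6,0,0,7.7,0]]]}}

```text
t: 46.7
tool_pos: [0.4288, 0.0631, 0.0234]
tool_rot: [2.285, 2.156, 0.001]
contact_force: [0.8, 0.0, -0.4]
opening: 0.0599
grip_force: 0.0
```

>>> {"op": "servo_tool", "data": {"increments": [[[1.8,0,0,0,0],[1.8,0,0,0,0],[1.8,0,0,0,0],[1.8,0,0,0,0],[1.8,0,0,0,0]]], "newtons": 80}}

```text
t: 47.2
tool_pos: [0.4297, 0.0631, 0.0244]
tool_rot: [2.284, 2.155, 0.003]
contact_force: [-1.0, -1.0, 6.5]
opening: 0.0222
grip_force: 79.3
```

```bash
python3 - <<'E'
from h import *
go([.429,.0632,.022],86.6)
E
```

```text
go [ 0.   -0.08  0.24] turn 0.07 | t 47.2 at [0.4297 0.0631 0.0244] hd 86.67 F [-1.  -1.   6.5] op 0.0222 grip 79.3
```

>>> {"op": "servo_tool", "data": {"increments": [[[1.8,0,0,-4,0],[1.8,0,0,-8,0],[1.8,3,1.5,-11,8],[1.8,5.6,2.9,-11,16],[1.8,5.6,2.9,-11,24]]]}}

```text
t: 47.7
tool_pos: [0.4627, 0.1194, 0.1349]
tool_rot: [2.685, 1.629, 0.007]
contact_force: [-0.7, -0.3, -2.1]
opening: 0.0222
grip_force: 79.0
```

>>> {"op": "servo_tool", "data": {"increments": [[[1.8,0,0,0,8],[1.8,0,0,0,16],[1.8,0,0,0,24],[1.8,0,0,0,32],[1.8,0,0,0,40]]]}}

```text
t: 48.2
tool_pos: [0.4601, 0.1173, 0.1323]
tool_rot: [-3.082, -0.609, 0.001]
contact_force: [0.5, 0.3, -1.3]
opening: 0.0223
grip_force: 79.0
```

>>> {"op": "servo_tool", "data": {"increments": [[[1.8,0,0,0,8],[1.8,0,0,0,16],[1.8,0,0,0,20.4],[1.8,0,0,0,20.4],[1.8,0,0,0,20.4]]]}}

```text
t: 48.7
tool_pos: [0.4603, 0.1174, 0.1325]
tool_rot: [3.141, 0.065, -0.001]
contact_force: [1.1, 0.4, -1.2]
opening: 0.0224
grip_force: 79.0
```

```bash
python3 - <<'E'
from h import *
go([.4623,.1176,.071],2.27)
E
```

```text
go [ 0.2  -0.02  6.15] turn 0.1 | t 48.7 at [0.4603 0.1174 0.1325] hd 2.37 F [ 1.1  0.4 -1.2] op 0.0224 grip 79.0
```

Lower to insertion height and look.

>>> {"op": "servo_tool", "data": {"increments": [[[1.8,0.1,0,2,0],[1.8,0.1,0,4,0],[1.8,0.1,0,6.1,0],[1.8,0.1,0,6.1,0],[1.8,0.1,0,6.1,0]]]}}

```text
t: 49.2
tool_pos: [0.4614, 0.1174, 0.0718]
tool_rot: [3.141, 0.063, -0.001]
contact_force: [0.5, 0.0, -1.0]
opening: 0.0226
grip_force: 79.0
```

>>> {"op": "servo_tool", "data": {"increments": [[[1.8,0,0,0,0],[1.8,0,0,0,0],[1.8,0,0,0,0]]]}}

```text
t: 49.5
tool_pos: [0.4623, 0.1175, 0.0729]
tool_rot: [-3.141, -0.062, -0.003]
contact_force: [-0.2, -0.7, -2.6]
opening: 0.0224
grip_force: 79.0
```

```bash
python3 - <<'E'
from h import *
go([.4623,.1176,.071],2.27)
v=save('wrist','w21'); cv2.imwrite('pics/c21.png',v[0][:,:,::-1])
E
```

```text
go [-0.   -0.01  0.19] turn 0.01 | t 49.5 at [0.4623 0.1175 0.0729] hd 2.28 F [-0.2 -0.7 -2.6] op 0.0224 grip 79.0
```

View pics/c21.png

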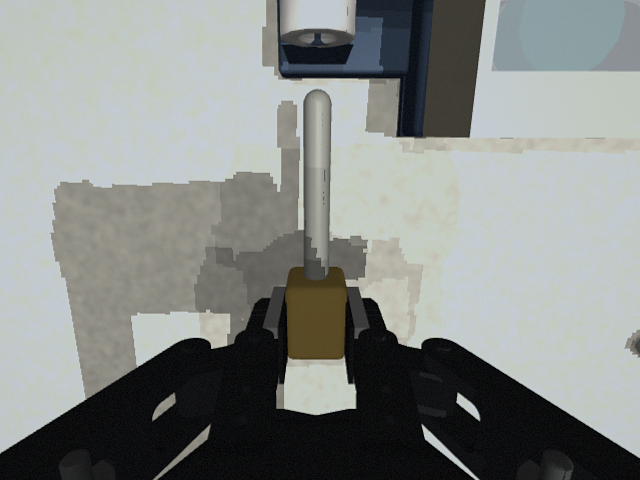

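Pin tip is at (317,90), and its shank is lined up with the knuckle (278–355, centre 316.5). I'll start the insertion.

>>> {"op": "servo_tool", "data": {"increments": [[[1.8,0.5,0,0.2,0],[1.8,1,0,0.2,0],[1.8,1,0,0.2,0],[1.8,1,0,0.2,0],[1.8,1,0,0.2,0]]]}}

```text
t: 50.05
tool_pos: [0.4715, 0.1178, 0.0696]
tool_rot: [3.141, 0.062, -0.001]
contact_force: [-0.2, 0.6, -2.1]
opening: 0.0223
grip_force: 79.0
```

```bash
python3 - <<'E'
from h import *
go([.547,.1209,.0708],2.27)
E
```

```text
go [ 7.56 -0.01 -0.12] turn -0.0 | t 50.05 at [0.4715 0.1178 0.0696] hd 2.27 F [-0.2  0.6 -2.1] op 0.0223 grip 79.0
```

>>> {"op": "servo_tool", "data": {"increments": [[[1.8,0.5,0,0,0],[1.8,1,0,0,0],[1.8,1.5,0,0,0],[1.8,1.5,0,0,0]]]}}

```text
t: 50.45
tool_pos: [0.4875, 0.1184, 0.0701]
tool_rot: [-3.141, -0.062, -0.001]
contact_force: [0.6, 0.2, -1.5]
opening: 0.0225
grip_force: 79.0
```

>>> {"op": "servo_tool", "data": {"increments": [[[1.8,0.5,0,0,0],[1.8,1,0,0,0],[1.8,1.5,0,0,0],[1.8,2,0,0,0],[1.8,2,0,0,0]]]}}

```text
t: 50.95
tool_pos: [0.5076, 0.1189, 0.0699]
tool_rot: [3.14, 0.062, 0.002]
contact_force: [2.2, -1.9, -2.2]
opening: 0.0225
grip_force: 79.3
```

>>> {"op": "servo_tool", "data": {"increments": [[[1.8,0.5,0,0,0],[1.8,1,0,0,0],[1.8,1.5,0,0,0],[1.8,1.5,0,0,0]]]}}

```text
t: 51.35
tool_pos: [0.5226, 0.1198, 0.0699]
tool_rot: [-3.141, -0.062, -0.003]
contact_force: [1.4, -1.1, -0.8]
opening: 0.0225
grip_force: 79.3
```

```bash
python3 - <<'E'
from h import *
go([.547,.1209,.0708],2.27)
E
```

```text
go [ 2.44 -0.02 -0.09] turn -0.01 | t 51.35 at [0.5226 0.1198 0.0699] hd 2.26 F [ 1.4 -1.1 -0.8] op 0.0225 grip 79.3
```

>>> {"op": "servo_tool", "data": {"increments": [[[1.8,0.5,0,0,0],[1.8,1,0,0,0],[1.8,1.5,0,0,0],[1.8,2,0,0,0],[1.8,2,0,0,0]]]}}

```text
t: 51.85
tool_pos: [0.5428, 0.1206, 0.0699]
tool_rot: [-3.141, -0.062, -0.003]
contact_force: [1.8, -1.4, -0.4]
opening: 0.0228
grip_force: 79.3
```

>>> {"op": "servo_tool", "data": {"increments": [[[1.8,0.3,0,0,0],[1.8,0.5,0,0,0],[1.8,0.7,0,0,0],[1.8,0.7,0,0,0]]]}}

```text
t: 52.25
tool_pos: [0.5482, 0.1208, 0.0699]
tool_rot: [3.141, 0.062, -0.002]
contact_force: [-5.6, -2.2, 3.9]
opening: 0.0224
grip_force: 80.0
```

```bash
python3 - <<'E'
from h import *
go([.547,.1209,.0708],2.27)
E
```

```text
go [-0.12 -0.01 -0.09] turn 0.01 | t 52.25 at [0.5482 0.1208 0.0699] hd 2.28 F [-5.6 -2.2  3.9] op 0.0224 grip 80.0
```

>>> {"op": "servo_tool", "data": {"increments": [[[1.8,0.2,0,0,0],[1.8,0.2,0,0,0],[1.8,0.2,0,0,0]]]}}

```text
t: 52.55
tool_pos: [0.5483, 0.1208, 0.0698]
tool_rot: [3.14, 0.063, -0.011]
contact_force: [-12.6, -3.8, 10.0]
opening: 0.0222
grip_force: 80.8
```

>>> {"op": "servo_tool", "data": {"increments": [[[4,0,0,0,0],[4,0,0,0,0],[4,0,0,0,0],[4,0,0,-3,0],[4,0,0,-7,0]]]}}

```text
t: 53.05
tool_pos: [0.5488, 0.1209, 0.1377]
tool_rot: [-3.141, -0.062, 0.009]
contact_force: [0.8, 0.2, 0.8]
opening: 0.0402
grip_force: 0.0
```

>>> {"op": "servo_tool", "data": {"increments": [[[4,0,0,-5,0],[4,0,0,-9,0],[4,0,0,-9,0],[4,0,0,-9,0]]]}}

```text
t: 53.45
tool_pos: [0.5515, 0.1212, 0.2314]
tool_rot: [-3.14, -0.062, -0.006]
contact_force: [-0.1, -0.4, -1.5]
opening: 0.0403
grip_force: 0.0
```

```bash
python3 - <<'E'
from h import *
go([.547,.1209,.0708],2.27)
v=save('wrist','w22'); H,S,V=masks(v); m=(H>14)&(H<34)&(S>110)&(V>60)
p=(.6001,.005,.0397)
for c,s in blobs(m,200): print(c,s,[onz(v,u,.073).round(4) for u in (c,(s[0]+s[2]/2,s[1]))])
print('expected shoulder',C(p,(-.031,.118,.073)),'head mid',C(p,(-.047,.118,.073)))
g=cv2.cvtColor(v[0],cv2.COLOR_RGB2GRAY).astype(int); print(proj(v,[C(p,(x,.118,.065)) for x in(-.031,-.013,.013,.031,.039)]).round(0).tolist())
E
```

```text
go [-5.100e-01  1.000e-02  1.606e+01] turn 0.01 | t 53.45 at [0.5515 0.1212 0.2314] hd 2.28 F [-0.1 -0.4 -1.5] op 0.0403 grip 0.0
[316.7, 228.0] [303, 209, 29, 38, 1007] [array([0.55  , 0.1203, 0.073 ]), array([0.5657, 0.1203, 0.073 ])]
expected shoulder [0.56444106 0.12167665 0.073     ] head mid [0.54845366 0.12104161 0.073     ]
[[316.0, 209.0], [316.0, 187.0], [316.0, 154.0], [316.0, 130.0], [316.0, 119.0]]
```

Pin is home: shoulder measured at 0.5657 against 0.5644 expected. Next is the latch.

>>> {"op": "servo_tool", "data": {"increments": [[[6,0,0,-3,-8],[6,1,5,-3,-16],[6,2,10,-3,-24],[6,3,15,-3,-32],[6,4,20,-3,-40]]]}}

```text
t: 54.0
tool_pos: [0.5955, -0.0695, 0.2569]
tool_rot: [-2.925, -1.14, 0.005]
contact_force: [0.8, -0.0, -0.9]
opening: 0.0601
grip_force: 0.0
```

```bash
python3 - <<'E'
from h import *
go([.606,-.145,.27],92.2)
E
```

```text
go [-4.34  6.27 -1.33] turn -49.61 | t 54.0 at [ 0.5955 -0.0695  0.2569] hd 42.59 F [ 0.8 -0.  -0.9] op 0.0601 grip 0.0
```

>>> {"op": "servo_tool", "data": {"increments": [[[6,-2,3,-0.5,-8],[6,-4.3,6.3,-1,-16],[6,-4.3,6.3,-1,-24],[6,-4.3,6.3,-1,-32],[6,-4.3,6.3,-1,-40]]]}}

```text
t: 54.5
tool_pos: [0.6058, -0.144, 0.2664]
tool_rot: [-2.359, -2.068, 0.003]
contact_force: [0.6, 0.8, 1.0]
opening: 0.0601
grip_force: 0.0
```

>>> {"op": "servo_tool", "data": {"increments": [[[6,0,0,0,-8],[6,0,0,0,-9.5],[6,0,0,0,-9.5],[6,0,0,0,-9.5],[6,0,0,0,-9.5]]]}}

```text
t: 55.0
tool_pos: [0.6066, -0.1436, 0.2693]
tool_rot: [-2.189, -2.253, 0.0]
contact_force: [-0.2, -0.1, -0.2]
opening: 0.0601
grip_force: 0.0
```

```bash
python3 - <<'E'
from h import *
go([.606,-.145,.27],92.2)
v=save('wrist','w23')
p=(.6001,.005,.0397)
pts={'pivot':(0,-.1345,.044),'keeper lip L':(-.012,-.0995,.079),'keeper lip R':(.012,-.0995,.079)}
for th in(1.4,1.47,1.55):
    f=th-np.radians(12); pts['end%.2f'%th]=(0,-.1345-.088*np.cos(f),.044+.088*np.sin(f))
    f-=np.radians(38); s=(-.1345-.022*np.cos(f),.044+.022*np.sin(f)); pts['swv%.2f'%th]=(0,*s); pts['bar up%.2f'%th]=(0,s[0],s[1]+.069)
for k,q in pts.items(): print(k,np.round(q,4),proj(v,C(p,q)).round(0)[0])
H,S,V=masks(v); m=((H<8)|(H>172))&(S>140)&(V>80)
for c,s in blobs(m,60): print('red',c,s)
E
```

```text
go [-0.14 -0.06 -0.07] turn -0.54 | t 55.0 at [ 0.6066 -0.1436  0.2693] hd 91.66 F [-0.2 -0.1 -0.2] op 0.0601 grip 0.0
pivot [ 0.     -0.1345  0.044 ] [316. 196.]
keeper lip L [-0.012  -0.0995  0.079 ] [302. 162.]
keeper lip R [ 0.012  -0.0995  0.079 ] [330. 162.]
end1.40 [ 0.     -0.1672  0.1257] [317. 254.]
swv1.40 [ 0.     -0.1535  0.0551] [317. 218.]
bar up1.40 [ 0.     -0.1535  0.1241] [317. 237.]
end1.47 [ 0.     -0.1614  0.1278] [317. 248.]
swv1.47 [ 0.     -0.1527  0.0564] [316. 217.]
bar up1.47 [ 0.     -0.1527  0.1254] [317. 237.]
end1.55 [ 0.     -0.1546  0.1297] [317. 241.]
swv1.55 [ 0.     -0.1516  0.0578] [316. 216.]
bar up1.55 [ 0.     -0.1516  0.1268] [317. 236.]
red [316.1, 246.6] [305, 243, 24, 9, 173]
```

View pics/w23.png

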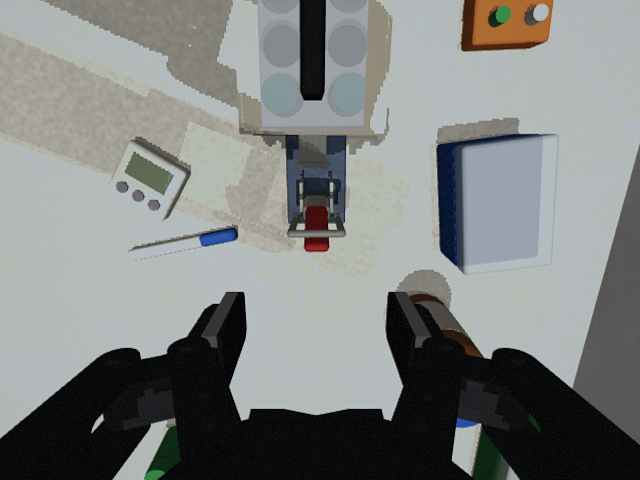

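The loop bar is upright at row 233 (columns 288–345). The red handle end is at row 247, so the lever is at about 1.47. I'll pinch the loop's sides at a height of about 0.114.

>>> {"op": "servo_tool", "data": {"increments": [[[6.5,-0.1,-0.05,4,-0.5],[6.5,-0.1,-0.05,8,-0.5],[6.5,-0.1,-0.05,11,-0.5],[6.5,-0.1,-0.05,13,-0.5],[6.5,-0.1,-0.05,13,-0.5]]], "newtons": 20}}

```text
t: 55.55
tool_pos: [0.6038, -0.1438, 0.1355]
tool_rot: [-2.174, -2.258, 0.005]
contact_force: [-0.6, 0.7, -0.2]
opening: 0.0649
grip_force: 0.0
```

>>> {"op": "servo_tool", "data": {"increments": [[[6.5,0,0,0,0],[6.5,0,0,0,0],[6.5,0,0,0,0]]]}}

```text
t: 55.85
tool_pos: [0.6074, -0.1452, 0.1421]
tool_rot: [2.176, 2.261, 0.002]
contact_force: [1.1, -0.3, 0.2]
opening: 0.065
grip_force: 0.0
```

```bash
python3 - <<'E'
from h import *
go([.6061,-.1449,.114],92.2)
v=save('wrist','w24'); g=cv2.cvtColor(v[0],cv2.COLOR_RGB2GRAY).astype(int)
H,S,V=masks(v); m=((H<8)|(H>172))&(S>140)&(V>60)
for c,s in blobs(m,60): print('red',c,s,onz(v,(s[0]+s[2]/2,s[1]+s[3]),.128))
p=(.6001,.005,.0397)
print(proj(v,[C(p,(0,y,.1254)) for y in(-.155,-.15,-.145)]).round(0).tolist())
for c in(285,300,340,352):
    d=np.diff(g[:,c]); print(c,[(i,int(d[i])) for i in range(190,400) if abs(d[i])>20])
E
```

```text
go [ 0.03 -0.14  2.81] turn 0.01 | t 55.85 at [ 0.6074 -0.1452  0.1421] hd 92.21 F [ 1.1 -0.3  0.2] op 0.065 grip 0.0
red [314.2, 273.4] [295, 245, 40, 56, 1971] [ 0.60576401 -0.14035663  0.128     ]
red [314.2, 325.8] [293, 315, 44, 23, 948] [ 0.60644969 -0.15806203  0.128     ]
[[315.0, 318.0], [315.0, 308.0], [315.0, 297.0]]
285 [(235, 23), (236, 28), (267, 21), (268, 64), (269, 37), (299, -28), (300, -130), (313, 82), (314, 78)]
300 [(314, -25), (337, 88), (338, 79)]
340 [(205, 23), (206, 21), (229, 23), (230, 36), (254, -22), (255, -29), (265, 90), (266, 84), (299, -33), (300, -139), (313, 73), (314, 76)]
352 [(199, 21), (200, 28), (260, 55), (261, 54), (262, -85), (263, -64), (313, 76), (314, 78)]
```

>>> {"op": "servo_tool", "data": {"increments": [[[6.5,0,-0.1,1.4,0],[6.5,0,-0.1,2.8,0],[6.5,0,-0.1,2.8,0],[6.5,0,-0.1,2.8,0]]]}}

```text
t: 56.3
tool_pos: [0.6044, -0.1445, 0.1102]
tool_rot: [-2.176, -2.262, 0.002]
contact_force: [-0.6, 1.2, 0.8]
opening: 0.0651
grip_force: 0.0
```

>>> {"op": "servo_tool", "data": {"increments": [[[4,0,0,0,0],[4,0,0,0,0],[4,0,0,0,0],[4,0,0,0,0]]]}}

```text
t: 56.7
tool_pos: [0.6062, -0.1449, 0.1125]
tool_rot: [2.176, 2.262, 0.002]
contact_force: [4.6, 0.3, -1.4]
opening: 0.0451
grip_force: 21.3
```

```bash
python3 - <<'E'
from h import *
go([.6061,-.1449,.114],92.2)
E
```

```text
go [-0.   -0.01 -0.15] turn 0.02 | t 56.7 at [ 0.6062 -0.1449  0.1125] hd 92.22 F [ 4.6  0.3 -1.4] op 0.0451 grip 21.3
```

>>> {"op": "servo_tool", "data": {"increments": [[[4,0.7,0,0.1,0],[4,1.6,0,0.3,0],[4,2.5,0,0.75,0],[4,3.2,0,1.2,0],[4,3.7,0,1.65,0]]]}}

```text
t: 57.2
tool_pos: [0.6048, -0.1071, 0.0962]
tool_rot: [2.176, 2.263, 0.003]
contact_force: [3.9, -0.1, 4.7]
opening: 0.0452
grip_force: 19.8
```

>>> {"op": "servo_tool", "data": {"increments": [[[4,0.45,0,0.5,0],[4,0.9,0,1.2,0],[4,1.2,0,1.7,0],[4,1.4,0,2.2,0],[4,1.4,0,2.2,0]]]}}

```text
t: 57.7
tool_pos: [0.6037, -0.0929, 0.0721]
tool_rot: [2.177, 2.264, 0.003]
contact_force: [7.1, 1.9, 2.3]
opening: 0.0454
grip_force: 20.2
```

```bash
python3 - <<'E'
from h import *
p=(.6001,.005,.0397)
go(C(p,(0,-.0992,.0735)),92.2)
v=save('wrist','w25'); H,S,V=masks(v); m=((H<8)|(H>172))&(S>140)&(V>60)
for c,s in blobs(m,60): print('red',c,s,onz(v,c,.12))
g=cv2.cvtColor(v[0],cv2.COLOR_RGB2GRAY).astype(int)
print('keeper lip, bar expected',proj(v,[C(p,q) for q in((0,-.0995,.079),(0,-.0745,.071),(-.018,-.088,.077),(.018,-.088,.077),(0,-.0945,.077))]).round(0).tolist())
for c in(292,300,332,340):
    d=np.diff(g[:,c]); print(c,[(i,int(d[i])) for i in range(120,400) if abs(d[i])>20])
E
```

```text
go [-0.13  0.03 -0.14] turn 0.04 | t 57.7 at [ 0.6037 -0.0929  0.0721] hd 92.24 F [7.1 1.9 2.3] op 0.0454 grip 20.2
keeper lip, bar expected [[320.0, 342.0], [320.0, 271.0], [271.0, 312.0], [369.0, 311.0], [320.0, 327.0]]
292 [(237, 120), (238, 78), (279, -29), (329, -23), (370, -38), (374, 25)]
300 [(237, 120), (238, 77), (280, -31), (281, -30), (290, -24), (329, -21), (350, -27), (358, -25)]
332 [(237, 54), (238, 88), (239, 52), (281, -56), (351, -42), (358, -22), (368, 21)]
340 [(234, 53), (235, 96), (236, 56), (280, -27), (281, -51), (351, -25), (357, -22), (371, 41), (372, 47), (382, -42)]
```

>>> {"op": "servo_tool", "data": {"increments": [[[6.5,0,0,0,0],[6.5,0,0,0,0],[6.5,0,0,0,0],[6.5,0,0,-3,0],[6.5,0,0,-7,0]]]}}

```text
t: 58.25
tool_pos: [0.6001, -0.0931, 0.1397]
tool_rot: [-2.173, -2.258, 0.007]
contact_force: [0.4, 0.3, 0.4]
opening: 0.0647
grip_force: 0.0
```

>>> {"op": "servo_tool", "data": {"increments": [[[6.5,0,0,-5,0],[6.5,-3,0,-10,0],[6.5,-6,0,-12,0],[6.5,-6,0,-12,0],[6.5,-6,0,-12,0]]]}}

```text
t: 58.75
tool_pos: [0.6051, -0.1542, 0.263]
tool_rot: [-2.179, -2.262, 0.0]
contact_force: [-0.1, -0.4, -0.1]
opening: 0.0648
grip_force: 0.0
```

>>> {"op": "servo_tool", "data": {"increments": [[[6.5,0,0,0,0],[6.5,0,0,0,0]]]}}

```text
t: 58.95
tool_pos: [0.6045, -0.1526, 0.2606]
tool_rot: [-2.174, -2.262, 0.003]
contact_force: [-0.0, -0.0, -0.9]
opening: 0.065
grip_force: 0.0
```

```bash
python3 - <<'E'
from h import *
p=(.6001,.005,.0397)
go([.606,-.15,.25],92.2)
v=save('wrist','w26'); H,S,V=masks(v); m=((H<8)|(H>172))&(S>140)&(V>60)
for c,s in blobs(m,60): print('red',c,s)
g=cv2.cvtColor(v[0],cv2.COLOR_RGB2GRAY).astype(int)
for k,q in {'lipL':(-.012,-.0995,.079),'lipR':(.012,-.0995,.079),'wall':(0,-.0745,.071),'barL':(-.02,-.088,.077),'barR':(.02,-.088,.077),'swL':(-.02,-.153,.056),'swR':(.02,-.153,.056),'end1.45':(0,-.163,.127)}.items(): print(k,proj(v,C(p,q)).round(0)[0])
for n in ('w23','w26'):
    a=cv2.cvtColor(load(n)[0],cv2.COLOR_RGB2GRAY)
    print(n); print(a[130:250:4,280:356:4].__str__() if 0 else '\n'.join(' '.join('%3d'%x for x in r) for r in a[120:256:4,282:354:4]))
E
```

```text
go [0.25 0.16 1.06] turn 0.07 | t 58.95 at [ 0.6045 -0.1526  0.2606] hd 92.27 F [-0.  -0.  -0.9] op 0.065 grip 0.0
red [319.6, 232.3] [308, 203, 25, 58, 1278]
lipL [306. 153.]
lipR [335. 153.]
wall [320. 121.]
barL [296. 138.]
barR [345. 138.]
swL [298. 210.]
swR [341. 210.]
end1.45 [320. 243.]
w23
162 161 162 160 160 159 162 160 162 161 162 162 162 158 162 162 162 160
161 159 161 161 160 161 160 163 163 161 162 163 161 163 163 161 161 161
142 141 141 140 141 140 139 141 139 140 142 141 140 142 140 141 140 141
109 140 139 139 140 139 140 139 141 138 139 140 141 139 139 140 139 140
 96  21  31  43  43 106 102 107 105 105 107  77  32  37  38  36  76 113
 93  34  29  34  43 107 103 106 104 104 104  66  48  48  49  50  89 129
 89  31  31  31  34  81  83  83 105 104 105  67  45  46  48  48 120 128
117  38  27  25  38  73  66  79  83  95 102  66  49  47  48  50 177 128
160  57  32  70  70  71  68  71  67  68 103  63  51  45  63  85 180 130
170  75  31  68  68  68  68  70  71  69  70  80  80  88  84  87 180 185
171  81  79  78  77  70  66  72  70  69  69  69  82  78  79  80 174 184
176  97 
[... 3399 characters left out ...]
  44  49  36  38  38  36  36  26  48  81 105  73 181
160 156 157 158 160 163 163  37  38  32  41  39  28 183 184 183 181 184
159 157 155 158 153 159 159  28  37  38  28  37  24 181 183 184 182 179
165 157 172 169 169 184 187  34  41  42  37  33  23 185 180 182 180 183
153 161 170 173 178 185 185  34  40  31  40  32  28 182 181 175 180 184
184 154 158 158 180 185 187  35  43  38  43  35  31 180 183 183 183 182
157 160 167 180 182 180 185  34  39  38  42  37  27 185 180 178 184 183
157 157 151 154 169 174 180  33  45  37  39  38  30 182 181 180 176 183
172 170 166 157 183 180 189  33  37  36  35  39  32 179 182 183 179 183
175 171 174 183 184 179 187  39  38  41  39  40  37 187 184 183 179 181
```

```bash
python3 - <<'E'
from h import *
p=(.6001,.005,.0397); v=load('w26')
for th in np.arange(.6,1.5,.1):
    f=th-np.radians(12); e=(0,-.1345-.088*np.cos(f),.044+.088*np.sin(f)); a=(0,-.1345-.022*np.cos(f),.044+.022*np.sin(f)); s=f-np.radians(38)
    print(round(th,2),np.round(e,3),proj(v,[C(p,e),C(p,a)]).round(0).tolist(),'sw',round(-.1345-.022*np.cos(s),4),round(.044+.022*np.sin(s),4))
P=onz(v,(320,141),.074); c,s_=np.cos(p[2]),np.sin(p[2]); d=P[:2]-p[:2]; print('bar y carrier',-s_*d[0]+c*d[1])
E
```

```text
0.6 [ 0.    -0.216  0.078] [[320.0, 282.0], [320.0, 211.0]] sw -0.1557 0.0381
0.7 [ 0.    -0.212  0.085] [[320.0, 281.0], [320.0, 211.0]] sw -0.1562 0.0402
0.8 [ 0.    -0.208  0.093] [[320.0, 280.0], [320.0, 210.0]] sw -0.1564 0.0424
0.9 [ 0.    -0.202  0.1  ] [[320.0, 278.0], [320.0, 209.0]] sw -0.1565 0.0446
1.0 [ 0.    -0.196  0.107] [[320.0, 274.0], [320.0, 208.0]] sw -0.1563 0.0468
1.1 [ 0.    -0.19   0.112] [[320.0, 269.0], [320.0, 206.0]] sw -0.1559 0.049
1.2 [ 0.    -0.183  0.118] [[320.0, 263.0], [320.0, 205.0]] sw -0.1553 0.0511
1.3 [ 0.    -0.175  0.122] [[320.0, 256.0], [320.0, 203.0]] sw -0.1545 0.0531
1.4 [ 0.    -0.167  0.126] [[320.0, 247.0], [320.0, 201.0]] sw -0.1535 0.0551
bar y carrier -0.09037706298193768
```

The bar is at row 141, carrier y ≈ -0.090, so it is in the groove behind the lip. The lever is at about 1.2. Next I compute the pressing path.

```bash
python3 - <<'E'
from h import *
p=(.6001,.005,.0397); v=load('w1')
H,S,V=masks(v); m=(H>100)&(H<125)&(S>150)&(V>120)
for c,s in blobs(m,2000): print('bluecap',c,onz(v,c,.14).round(3))
for th in (1.35,1.2,1.05,.9,.75,.6,.45,.3,.2,.1,0,-.05):
    f=th-np.radians(12); r=.066
    cy=-.1345-r*np.cos(f)+.004*np.sin(f); cz=.044+r*np.sin(f)+.004*np.cos(f)
    # flat bottom: highest surface point under tip for f<0 is +y corner
    ty=cy+.011; tz=cz+.019+(0 if f>0 else -.022*np.tan(f))
    print(th,'TCP carrier',round(ty,4),round(tz,4),'world',C(p,(0,ty,tz)).round(4))
go(C(p,(0,-.14,.17)),92.2)
E
```

```text
bluecap [600.5, 126.6] [ 0.734 -0.282  0.14 ]
1.35 TCP carrier -0.1474 0.1247 world [ 0.6059 -0.1423  0.1247]
1.2 TCP carrier -0.1563 0.1204 world [ 0.6063 -0.1512  0.1204]
1.05 TCP carrier -0.1645 0.1148 world [ 0.6066 -0.1594  0.1148]
0.9 TCP carrier -0.1718 0.1081 world [ 0.6069 -0.1667  0.1081]
0.75 TCP carrier -0.178 0.1004 world [ 0.6072 -0.1729  0.1004]
0.6 TCP carrier -0.183 0.0918 world [ 0.6074 -0.1779  0.0918]
0.45 TCP carrier -0.1866 0.0826 world [ 0.6075 -0.1815  0.0826]
0.3 TCP carrier -0.1889 0.073 world [ 0.6076 -0.1837  0.073 ]
0.2 TCP carrier -0.1895 0.0666 world [ 0.6076 -0.1844  0.0666]
0.1 TCP carrier -0.1895 0.0622 world [ 0.6076 -0.1844  0.0622]
0 TCP carrier -0.1889 0.0579 world [ 0.6076 -0.1837  0.0579]
-0.05 TCP carrier -0.1883 0.0558 world [ 0.6076 -0.1832  0.0558]
go [1.75 0.2  9.1 ] turn 0.08 | t 59.0 at [ 0.6047 -0.1526  0.2609] hd 92.28 F [0.2 0.1 0.2] op 0.0649 grip 0.0
```

>>> {"op": "servo_tool", "data": {"increments": [[[0,1.5,0.2,4,0],[0,1.5,0.2,8,0],[0,1.5,0.2,10,0],[0,1.5,0.2,10,0],[0,1.5,0.2,10,0]]]}}

```text
t: 59.5
tool_pos: [0.6068, -0.1382, 0.163]
tool_rot: [-2.177, -2.264, 0.001]
contact_force: [-0.3, -0.5, 0.6]
opening: -0.0001
grip_force: 0.0
```

>>> {"op": "servo_tool", "data": {"increments": [[[0,0,0,1.5,0],[0,0,0,3,0],[0,0,0,3,0],[0,0,0,3,0]]]}}

```text
t: 59.9
tool_pos: [0.6066, -0.1386, 0.1326]
tool_rot: [-2.177, -2.263, 0.001]
contact_force: [0.4, -0.4, -0.3]
opening: -0.0001
grip_force: 0.0
```

```bash
python3 - <<'E'
from h import *
p=(.6001,.005,.0397)
go(C(p,(0,-.1474,.1247)),92.2)
E
```

```text
go [-0.36 -0.08  0.79] turn 0.01 | t 59.9 at [ 0.6066 -0.1386  0.1326] hd 92.21 F [ 0.4 -0.4 -0.3] op -0.0001 grip 0.0
```

>>> {"op": "servo_tool", "data": {"increments": [[[0,-0.4,0,0.8,0],[0,-1.25,0,1.2,0],[0,-2.1,0,1.8,0],[0,-2.8,0,2.45,0],[0,-3.4,0,3.2,0]]]}}

```text
t: 60.4
tool_pos: [0.6086, -0.1739, 0.1012]
tool_rot: [2.178, 2.263, 0.0]
contact_force: [-0.6, -0.9, 1.8]
opening: -0.0003
grip_force: 0.6
```

>>> {"op": "servo_tool", "data": {"increments": [[[0,-0.5,0,0.9,0],[0,-0.85,0,1.8,0],[0,-1.1,0,2.7,0],[0,-1.1,0,2.7,0]]]}}

```text
t: 60.8
tool_pos: [0.6075, -0.1834, 0.072]
tool_rot: [-2.176, -2.261, 0.002]
contact_force: [-0.1, 1.4, 0.2]
opening: 0.0003
grip_force: 0.0
```

```bash
python3 - <<'E'
from h import *
p=(.6001,.005,.0397)
go(C(p,(0,-.1895,.0579)),92.2)
E
```

```text
go [-0.1   0.01  1.41] turn -0.0 | t 60.8 at [ 0.6075 -0.1834  0.072 ] hd 92.2 F [-0.1  1.4  0.2] op 0.0003 grip 0.0
```

>>> {"op": "servo_tool", "data": {"increments": [[[0,0,0,0.4,0],[0,0,0,0.8,0],[0,0,0,1.1,0],[0,0,0,1.1,0]]]}}

```text
t: 61.2
tool_pos: [0.6085, -0.1833, 0.0627]
tool_rot: [-2.177, -2.264, 0.0]
contact_force: [0.4, -0.3, -0.2]
opening: -0.0
grip_force: 0.0
```

>>> {"op": "servo_tool", "data": {"increments": [[[0,0,0,0.3,0],[0,0,0,0.6,0],[0,0,0,0.8,0],[0,0,0,0.8,0]]]}}

```text
t: 61.6
tool_pos: [0.6091, -0.1835, 0.0571]
tool_rot: [-2.177, -2.264, -0.0]
contact_force: [-3.7, 2.6, 9.6]
opening: 0.0003
grip_force: 4.4
```

>>> {"op": "servo_tool", "data": {"increments": [[[0,0,0,0.4,0],[0,0,0,0.4,0],[0,0,0,0.4,0]]]}}

```text
t: 61.9
tool_pos: [0.6094, -0.1835, 0.0566]
tool_rot: [-2.176, -2.264, 0.0]
contact_force: [-13.1, 6.1, 27.3]
opening: -0.0002
grip_force: 12.2
```

>>> {"op": "servo_tool", "data": {"increments": [[[0,0,0,-4,0],[0,0,0,-9,0],[0,2,0,-14,0],[0,4,0,-19,0],[0,4,0,-19,0]]]}}

```text
t: 62.4
tool_pos: [0.6102, -0.1431, 0.2498]
tool_rot: [2.168, 2.258, 0.009]
contact_force: [1.7, -0.5, 0.3]
opening: 0.0002
grip_force: 0.0
```

>>> {"op": "servo_tool", "data": {"increments": [[[0,0,0,0,0],[0,0,0,0,0],[0,0,0,0,0]]]}}

```text
t: 62.7
tool_pos: [0.606, -0.1437, 0.238]
tool_rot: [-2.175, -2.26, 0.003]
contact_force: [0.2, 0.3, -0.2]
opening: 0.0002
grip_force: 0.0
```

```bash
python3 - <<'E'
from h import *
p=(.6001,.005,.0397)
go([.606,-.145,.24],92.2)
v=save('wrist','w27'); H,S,V=masks(v); m=((H<8)|(H>172))&(S>140)&(V>60)
for c,s in blobs(m,60): print('red',c,s,'far end row',s[1]+s[3])
for th in(0,.1,.23,.4,.7):
    f=th-np.radians(12); n=lambda r:(0,-.1345-r*np.cos(f)+.004*np.sin(f),.044+r*np.sin(f)+.004*np.cos(f)); q=proj(v,[C(p,n(.022)),C(p,n(.088))])
    l=proj(v,[C(p,(x,*n(.088)[1:])) for x in(-.01,.01)]); print(th,'rows',q[:,1].round(1),'endwidth',(l[1,0]-l[0,0]).round(1))
mm=m.sum(1); i=np.where(mm>5)[0]; print(i[0],i[-1],[(r,int(mm[r])) for r in i[::8]])
print('bar tight',proj(v,[C(p,(-.02,-.0945,.074)),C(p,(.02,-.0945,.074)),C(p,(0,-.0995,.079))]).round(0).tolist())
a=cv2.cvtColor(v[0],cv2.COLOR_RGB2GRAY); print('\n'.join('%d '%(90+3*k)+' '.join('%3d'%x for x in r) for k,r in enumerate(a[90:170:3,282:358:4])))
E
```

```text
go [-0.13 -0.   -0.2 ] turn -0.01 | t 62.7 at [ 0.606  -0.1437  0.238 ] hd 92.19 F [ 0.2  0.3 -0.2] op 0.0002 grip 0.0
red [317.6, 255.3] [308, 228, 20, 56, 1092] far end row 284
0 rows [226.1 285.1] endwidth 19.9
0.1 rows [226.6 289.6] endwidth 20.4
0.23 rows [227.  294.6] endwidth 21.0
0.4 rows [226.8 299.3] endwidth 22.0
0.7 rows [224.8 301.4] endwidth 23.9
228 283 [(np.int64(228), 16), (np.int64(236), 20), (np.int64(244), 20), (np.int64(252), 20), (np.int64(260), 20), (np.int64(268), 19), (np.int64(276), 19)]
bar tight [[293.0, 159.0], [344.0, 159.0], [318.0, 166.0]]
90 160 158 156 159 158 121   5  15  12   8  10   4 170 148 157 158 158 158 159
93 157 159 158 158 159 152   0   9   6   7   2  79 170 149 157 157 159 157 157
96 159 157 158 158 153 151  63  20  19  18   0 172 173 153 152 157 158 158 157
99 157 157 156 158 150 148 176 176 177 176 177 175 174 147 151 158 156 157 158
102 159 158 157 157 153 148 175 173 174 175 175 174 175 149 152 158 158 156 158
105 157 158 157 151 157 168 176 174 174 175 175 175 175 166 156 150 159 156 157
108 157 157 154 155 150 175 176 173 176 176 17
[... 933 characters left out ...]
  31  85  91  89 111 115 116 118  57  51  50  53  55  30 138
147  99  25  31  33  28  85  85  88  90 108 107 115  55  52  49  51  53  24 137
150  92  31  33  36  31  75  76  83  84  91  90 114  52  53  51  53  54  48 139
153 172  29  34  33  29  73  76  75  76  86  91 108  50  51  51  51  50  41 141
156 169  32  32  34  29  76  75  74  75  77  73  86  31  38  57  52  52  47 197
159 178  66  55  70  70  71  69  71  69  70  69  70  68  91  92  92  51  97 199
162 185  67  67  80  77  79  78  79  76  79  78  79  78  99  97 111  86  96 202
165 184  63  57  62  56  57  61  57  62  60  54  57  55  57  66  74  65  91 195
168 186  62  66  68  48  73  72  73  73  75  74  76  75  77  43  74  67 142 200
```

The lever is at its stop: its end is at row 284, against 285 predicted for angle 0. The bar is at row 161, inside the lip (166). One last check of the pin and cover before handing in.

```bash
python3 - <<'E'
from h import *
p=(.6001,.005,.0397); t=save('top','top9'); H,S,V=masks(t)
m=(H>14)&(H<34)&(S>110)&(V>70)
for c,s in blobs(m,25):
    P=onz(t,c,.07)
    if .5<P[0]<.6 and .05<P[1]<.2: print('brass',P.round(4),'expect',C(p,(-.047,.118,.07)).round(4))
s=load('s19'); n=save('scene','s9')
print('scene diff at hinge/cover', [ (np.abs(s[0].astype(int)-n[0])[int(q[1])-4:int(q[1])+5,int(q[0])-4:int(q[0])+5].mean().round(1)) for q in proj(n,[C(p,x) for x in((.06,.07,.07),(.06,-.07,.07),(0,-.08,.08))])])
# bar seen from the scene camera
q=proj(n,[C(p,(0,-.0945,.074)),C(p,(.02,-.0945,.074)),C(p,(0,-.22,.026))]); print(q.round(1).tolist())
M=masks(n); m=((M[0]<8)|(M[0]>172))&(M[1]>140)&(M[2]>60)
for c,b in blobs(m,8):
    if 240<c[0]<330 and 250<c[1]<360: print('red scene',c,b)
f=-np.radians(12); print('expected lever mid',proj(n,[C(p,(0,-.1345-.055*np.cos(f),.048+.055*np.sin(f)))]).round(1))
E
```

```text
brass [0.5439 0.12   0.07  ] expect [0.5485 0.121  0.07  ]
scene diff at hinge/cover [np.float64(13.0), np.float64(3.6), np.float64(26.0)]
[[295.2, 284.1], [302.2, 287.8], [258.7, 333.1]]
red scene [268.8, 322.1] [257, 310, 24, 25, 237]
expected lever mid [[268.3 320.8]]
```

```bash
python3 -c "
from h import *
st(); print(ctrl.finish_job())"
```

```text
t 62.85 pos [ 0.6064 -0.1438  0.239 ] R [[-0.038, 0.999, -0.003], [0.999, 0.038, 0.001], [0.001, -0.003, -1.0]] F [0.5 0.4 0.3] open 0.00013523408962225065 grip 0.0 q [-0.35  0.06  1.63 -0.    1.46 -0.39]
the job is handed in; nothing more can be done
None
```

I handed the job in at 62.9 s: four vials in the corner wells, cover seated, pin home, loop in the keeper's groove and lever on its stop by my images; the loop's pull (over 3 N) was not measured and no verdict came back.

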